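# Unfold the crank and level the glass-tube stand

## Task

One of the three tall things (glass jar, aluminium flask, wooden block) stands in the way of the tube stand's crank: first set that one down gently, upright, inside the empty wooden tray, and leave everything else where it is. Then fold the crank's handle fully up to its working position, and only then crank clockwise until the lifting roller rest is level with the fixed roller rest beside it. Leave the handle up and let go.

Things in the scene. Friction and masses are not known exactly. Their poses are not given: they have to be found in the camera images.
- stand: The tube stand, fixed: a 100 x 440 mm base plate, 12 mm thick, under a grey gearbox (70 x 70 mm, top 76 mm above the bench) and two roller rests. Origin on the bench, on the crank's vertical axis; z up; its y axis runs along the plate from the gearbox (0) to the lifting rest (210 mm) and the fixed rest (330 mm).
- crank_hub (a point): On the crank's vertical axis, 98 mm above the bench (top of the crank arm). The arm is a 14 mm wide steel bar, 88 to 98 mm above the bench, ending in a 24 mm wide fork 80 mm from the axis; the crank sweeps out to 93 mm from the axis. One tall thing's centre stands within 110 mm of this axis, in the way; it must go into the tray. The other two stand over 140 mm away.
- handle_hinge (a point): Pivot of the folding handle in the fork at the end of the crank arm, 80 mm from the crank axis, 115 mm above the bench. It goes round with the crank. Its axis is level, at right angles to the arm.
- handle_mid (a point): Middle of the black cylindrical handle grip: 22 mm diameter, 78 mm long, from 15 to 93 mm from the hinge (97 mm with end cap); this point is 54 mm from the hinge. Folded, it lies level on top of the arm, pointing from the hinge back over the crank axis, with 6 mm of air between the grip and the arm. The grip spins freely on its stem, so a gripper can hold it without turning while it goes round.
- handle (a joint): Fold angle of the handle: 0 folded flat, 1.571 (a stop) upright, the working position. Lift its free end to unfold; it needs about 0.12 N m at first, 0.08 N m upright, and stays where it is left.
- crank (a joint): Angle of the crank, growing clockwise seen from above. One full turn clockwise (6.283) raises the lifting rest by 24 mm; anticlockwise lowers it. Needs about 0.15 N m (2 N at the handle) and stays where it is left.
- lift_top (a point): Top of the rollers of the lifting rest (the nearer to the crank, 210 mm from its axis): a 70 x 34 mm aluminium saddle with two black rollers on a post. It starts 124 to 138 mm above the bench; it is moved only by the crank.
- fixed_top (a point): The same point on the fixed rest (330 mm from the crank axis, same shape, clamped): 152 to 170 mm above the bench. The other rest must come to the same height, within 3 mm.
- jar_mid (a point): Centre, half-way up, of the glass jar with steel cap: 48 mm diameter, 130 mm tall, about 0.25 kg, upright.
- tin_mid (a point): Centre, half-way up, of the aluminium flask: 50 mm diameter up to 112 mm, above that a 36 mm neck, 136 mm tall in all, about 0.25 kg, upright.
- block_mid (a point): Centre, half-way up, of the dark wooden block: 44 x 44 mm, 132 mm tall, sides along its x and y axes, about 0.25 kg, upright.
- tray_in (a point): Centre of the inner floor (6 mm above the bench) of the empty, open, pale wooden tray, fixed: 150 x 150 mm outside, walls 6 mm thick and 28 mm high. Its sides lie along its x and y axes.
- marver: Bystander: small steel plate 60 x 50 x 14 mm lying beside the stand; leave alone.
- paddle: Bystander: graphite paddle with wooden handle, 180 mm long, lying flat beyond the tray; leave alone.
- tongs: Bystander: steel tongs, 160 mm long, lying flat on the robot's side, between stand and tray; leave alone.
Mind the look-alikes: they are no part of the job. Of the things that look like the part that bears block_mid, take the one that is farthest to the robot's right at the start.

How it is judged (in metres and radians):
On the way, in this order (a step that is already met when the one before it is completed fails the run):
1. the tall thing that stood in the crank's way stands upright in the tray, let go (((horizontal distance between jar_mid and tray_in below 0.055 m and height (world z) of jar_mid below 0.09 m and angle between jar_mid's own z axis and vertical below 0.12 rad) or (horizontal distance between tin_mid and tray_in below 0.055 m and height (world z) of tin_mid below 0.09 m and angle between tin_mid's own z axis and vertical below 0.12 rad) or (horizontal distance between block_mid and tray_in below 0.055 m and height (world z) of block_mid below 0.09 m and angle between block_mid's own z axis and vertical below 0.12 rad)) and horizontal distance between each of jar_mid, tin_mid, block_mid and crank_hub above 0.125 m and contact force between the fingers and anything else below 0.5 N), for 0.2 s.
2. the handle is folded fully up (1.45 rad or more) (value of joint handle above 1.45 rad), for 0.2 s.
3. with the handle up, the lifting rest is cranked level with the fixed rest (within 3 mm) (value of joint handle above 1.45 rad and z of lift_top in the frame of fixed_top between -0.003 and 0.003 m), for 0.2 s.
At the end, for the whole second after the job is handed in: The thing that blocked the crank stands upright in the tray (centres within 55 mm), no tall thing is within 125 mm of the crank axis, the other two are within 15 mm of their starts, the handle is up (1.45 rad), the crank is still and the two rests are level within 3 mm; bystanders at rest (all of step 3 and ((horizontal distance between jar_mid and tray_in below 0.055 m and height (world z) of jar_mid below 0.09 m and angle between jar_mid's own z axis and vertical below 0.12 rad) or (horizontal distance between tin_mid and tray_in below 0.055 m and height (world z) of tin_mid below 0.09 m and angle between tin_mid's own z axis and vertical below 0.12 rad) or (horizontal distance between block_mid and tray_in below 0.055 m and height (world z) of block_mid below 0.09 m and angle between block_mid's own z axis and vertical below 0.12 rad)) and horizontal distance between each of jar_mid, tin_mid, block_mid and crank_hub above 0.125 m and ((horizontal distance between jar_mid and tray_in below 0.055 m and height (world z) of jar_mid below 0.09 m and angle between jar_mid's own z axis and vertical below 0.12 rad) or distance of jar_mid from where it was at the start of the episode below 0.015 m) and ((horizontal distance between tin_mid and tray_in below 0.055 m and height (world z) of tin_mid below 0.09 m and angle between tin_mid's own z axis and vertical below 0.12 rad) or distance of tin_mid from where it was at the start of the episode below 0.015 m) and ((horizontal distance between block_mid and tray_in below 0.055 m and height (world z) of block_mid below 0.09 m and angle between block_mid's own z axis and vertical below 0.12 rad) or distance of block_mid from where it was at the start of the episode below 0.015 m) and velocity of joint crank between -0.05 and 0.05 rad/s and linear speed of each of marver, paddle, tongs below 0.03 m/s); the robot touches nothing.
It fails at once if the crank is worked (lifting rest moved over 4 mm) with the handle not up (distance of lift_top from where it was at the start of the episode above 0.004 m and value of joint handle below 1.2 rad).
It fails at once if a second tall thing is moved more than 15 mm ((not (distance of jar_mid from where it was at the start of the episode below 0.015 m) and not (distance of tin_mid from where it was at the start of the episode below 0.015 m)) or (not (distance of jar_mid from where it was at the start of the episode below 0.015 m) and not (distance of block_mid from where it was at the start of the episode below 0.015 m)) or (not (distance of tin_mid from where it was at the start of the episode below 0.015 m) and not (distance of block_mid from where it was at the start of the episode below 0.015 m))).
It fails at once if a tall thing is tipped over (angle between any of jar_mid, tin_mid, block_mid's own z axis and vertical above 0.6 rad).
It fails at once if a tall thing is dropped or slammed into the tray (over 40 N) (contact force between any of jar, tin, block and tray above 40 N).
It fails at once if a bystander is moved more than 20 mm (distance of any of marver, paddle, tongs from where it was at the start of the episode above 0.02 m).
It also fails if it takes over 72 s, if anything falls off the work surface, if the arm or the gripper's body presses on something with over 40 N, if the wrist force passes 120 N, or if a joint passes its speed limit or range.

## Robot

A 7-joint arm with a two-finger parallel gripper is mounted at the origin on the work surface. World frame = base frame: x ahead of the robot, y to its left, z up, the work surface at z = 0. Lengths are in mm, angles in rad, forces in N, time in s.
With the tool pointing down it reaches from about 400 to 875 mm from the base axis. Payload 4.4 kg.
Tool frame: the origin (TCP) lies midway between the tips of the shut fingers; the grasp point (between the pads) lies 19 mm behind it; z points along the fingers, y is the direction in which the jaws open and shut (so a half turn about z gives the same grasp; the last joint's range is limited). The gripper opens to 85 mm and grips with 20 to 120 N. Pads are 22 mm wide; open, the fingers measure 114 mm over their backs; the gripper's body (76 mm by 85 mm) begins 54 mm behind the grasp point. The pads swing forward as they close: fully open they stand 13 mm farther back than shut.
Start: joints at [1.051, 0.628, 0.038, 1.517, -0.027, 0.996, -0.02], TCP at [284.978, -584.213, 231.313] pointing down, gripper open.
Joint ranges: [-3.06, 3.06], [-0.37, 2.12], [-1.25, 1.32], [0.18, 2.47], [-1.1, 4.24], [0.23, 1.98], [-2.94, 2.94]. Speed limits (rad/s): [2.57, 2.57, 3.14, 3.14, 3.14, 3.14, 3.14].

## Interface

Orientations are given as [roll, pitch, yaw] about the fixed x, y, z axes, in that order (R = Rz(yaw) Ry(pitch) Rx(roll)).
In Python, from cell import * gives the robot as it stands. The module is installed in compiled form; this text tells all that it offers.
- The arm moves only by the tool move_arm, never from a script. Its argument "series" is a list of rows, each a list of 2 entries, a list of its own where there are three numbers: the shift along the tool's x, y, z in m, then the turn about the tool's z in rad. In form: [[[x, y, z], yaw], ...]. A call has 1 to 5 rows; each row is the pose to reach, as a shift and turn from the pose measured when the call began, along the tool's axes at that moment; what a row does not reach only later rows make up. A row lasts 1/8 s, in which the tool goes at most 62.5 mm and 10.7 degrees, less where a joint would pass 70% of its speed; a pose out of reach is approached as far as the arm can. A call with a gripper value outside its range is refused whole. "claw" is the opening, from 0 (shut) to 1 (fully open), set as the call begins (left out, the last holds). The fingers move at their own pace and stop on an object; the grip force is fixed at half the most. Time passes only in rows, so rows that repeat a pose let the fingers close. It gives the time, the measured TCP pose, the force and the opening at its end, in the units of the state.
- read_state(): the state, without advancing time (a new reading comes with each control period).
- get_image(name): name is "side" or "top"; returns the picture (480x640x3 uint8, blue, green, red); there is no depth.
- camera_model(name): a dict with "fov_y" (degrees; the focal length in pixels is half the picture's height over the tangent of half this angle, whatever the lens; pixels are square), "cx", "cy" (the principal point, pixels), "pose" (4x4, takes a point from camera to world coordinates). Camera axes: x right, y down, z forward; pixel columns grow to the right and rows downward; lengths in mm; the calibration is good to about 2 mm. A picture is of the moment at which its call begins. camera_model takes no time and is no camera call.
- finish_job(): hands the job in, once; it reports no verdict.
The state is a dict: "clock": time; "qpos": joint angles; "qd": joint speeds; "tau": joint torques, N m; "eef_pos": TCP position; "tool_rot": TCP orientation; "force": force on the tool from outside, world axes, zero at the start; "torque": the same for the moment, N m; "width": finger opening in mm.
Only numpy, scipy, OpenCV 4.12 (cv2) and the standard library are available. Lean on these libraries where they do the work, as an engineer would, in place of code of your own. Each camera call takes 0.05 s, during which the arm holds its last target. There are 200 camera calls.

## Working session

There is one attempt and no reset: what is moved stays moved. The work goes in short steps, Python scripts to look and compute and a tool call to move; the robot and the scene stay as the last step left them, time stands still between calls to the robot, and variables do not carry over. Pictures are saved under pics/ and viewed, about 8 in all and at most 12, crops included, and the job is handed in when it is done.

Besides the shell and the picture viewer there is one more tool, called after "Emit:" as name(argument=value, ...), one argument or row to a line, values as JSON. move_arm: Moves the arm, as the interface text tells. Its arguments: {"type":"object","properties":{"series":{"type":"array"},"claw":{"type":"number"}},"required":["series"]}

```bash
mkdir -p pics
python3 - <<'E'
from cell import *
import cv2
for n in("side","top"):
    cv2.imwrite(f"pics/{n}0.png",get_image(n)); m=camera_model(n); print(n,m)
print(read_state())
E
```

```text
side {'fov_y': 55.42859423101224, 'cx': 323.1389281506348, 'cy': 241.10057223890456, 'pose': array([[-9.03092079e-01, -2.70808849e-01,  3.33297562e-01,
         2.31451005e+02],
       [-4.29415412e-01,  5.78855326e-01, -6.93201930e-01,
         7.04882552e+02],
       [-5.20585199e-03, -7.69148281e-01, -6.39049153e-01,
         7.28395453e+02],
       [ 0.00000000e+00,  0.00000000e+00,  0.00000000e+00,
         1.00000000e+00]])}
top {'fov_y': 56.43847346544655, 'cx': 319.90654634120455, 'cy': 233.6029010813457, 'pose': array([[ 1.48952090e-02, -9.91170252e-01,  1.31756080e-01,
         4.04986844e+02],
       [-9.99887868e-01, -1.45618551e-02,  3.49328272e-03,
         2.58211419e+01],
       [-1.54382497e-03, -1.31793339e-01, -9.91276012e-01,
         1.11668651e+03],
       [ 0.00000000e+00,  0.00000000e+00,  0.00000000e+00,
         1.00000000e+00]])}
{'clock': 0.1, 'qpos': array([ 1.0511682 ,  0.62925778,  0.03844568,  1.51827098, -0.02700014,
        0.99631055, -0.0199838 ]), 'qd': array([ 0.001981  , -0.00185197, -0.00139354, -0.00139071,  0.00032933,
        0.00012379,  0.00150415]), 'tau': array([ 3.15850630e-03, -5.64524138e+01,  1.23027507e+00, -1.93971616e+01,
        1.12593948e-02,  5.45399962e-03,  1.61914778e-05]), 'eef_pos': array([ 284.74471897, -583.68203834,  230.47743105]), 'tool_rot': array([-3.13986404e+00,  1.82688466e-05,  4.53843457e-01]), 'force': array([-1.09183504, -0.28872943, -0.4439395 ]), 'torque': array([ 0.00398815, -0.00586664,  0.04036258]), 'width': 85.69856845634546}
```

View pics/side0.png

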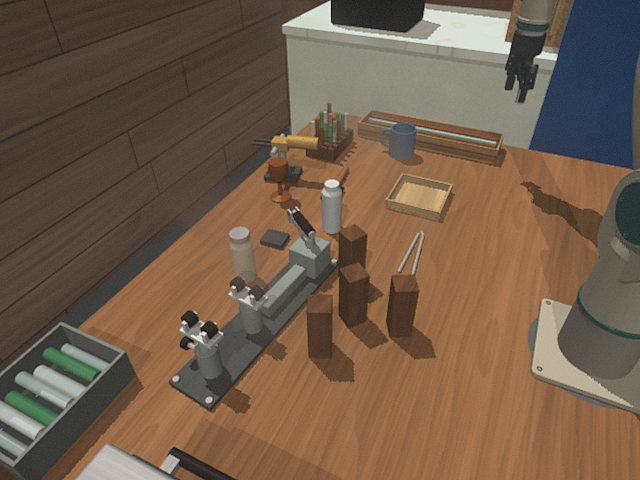

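View pics/top0.png

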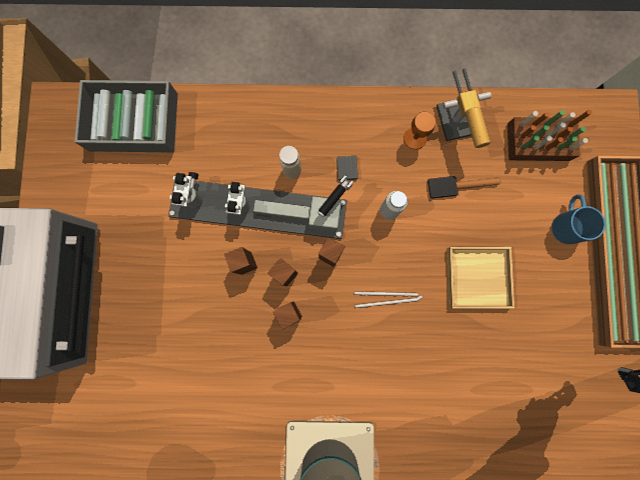

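The top picture shows four dark blocks, at top pixels (240,261), (283,272), (288,315) and (330,252). Also visible are the jar (289,157), the flask (396,203), the crank (325,205) and the tray (481,279). The rightmost block, (330,252), is the real one by the description, and it is also the nearest to the crank. I'll check both choices in close crops.

```bash
python3 - <<'E'
import cv2
a=cv2.imread("pics/top0.png")[150:285,250:430]; cv2.imwrite("pics/topc.png",cv2.resize(a,(720,540),interpolation=2))
a=cv2.imread("pics/side0.png")[170:320,220:420]; cv2.imwrite("pics/sidec.png",cv2.resize(a,(800,600),interpolation=2))
E
cat > h.py <<'E'
from cell import *
import numpy as np, cv2
from scipy.spatial.transform import Rotation as Rn
def cam(n):
    m=camera_model(n); f=240/np.tan(np.radians(m["fov_y"]/2)); return m,f
def ray(n,u,v,z):
    m,f=cam(n); P=m["pose"]; d=P[:3,:3]@[(u-m["cx"])/f,(v-m["cy"])/f,1]; o=P[:3,3]
    return o+d*(z-o[2])/d[2]
def proj(n,X):
    m,f=cam(n); P=m["pose"]; c=(np.atleast_2d(X)-P[:3,3])@P[:3,:3]
    return np.c_[f*c[:,0]/c[:,2]+m["cx"],f*c[:,1]/c[:,2]+m["cy"]]
def tool(p,yaw=None):
    "shift in tool axes (m) to bring the TCP to world p (mm), and turn about tool z to world tool_rot yaw"
    s=read_state(); R=Rn.from_euler("xyz",s["tool_rot"])
    d=R.inv().apply(np.array(p)-s["eef_pos"])/1000
    t=None if yaw is None else -(yaw-s["tool_rot"][2])
    return np.round(d,4),t
E
```

```text
(no output)
```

View pics/topc.png

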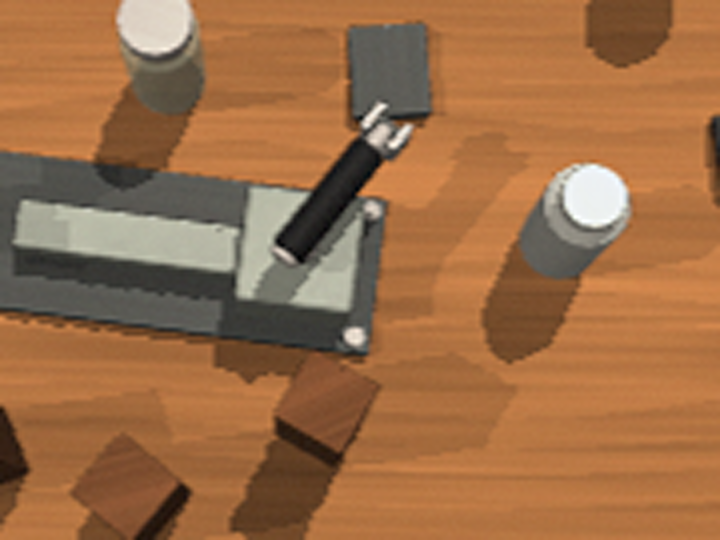

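View pics/sidec.png

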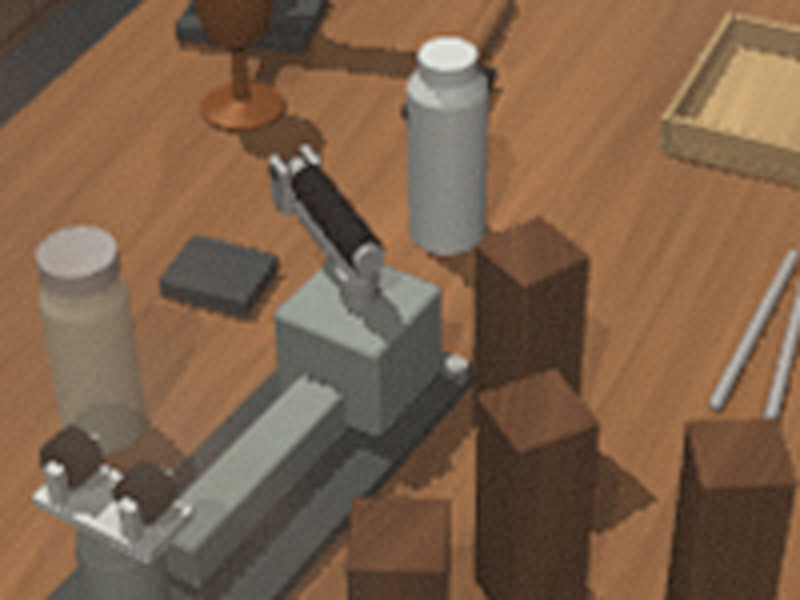

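Top crop: the block's top face has crop corners (276,415), (316,352), (381,386), (340,450), right beside the gearbox. The gearbox top corners are (248,186), (368,203), (352,310), (238,292). The folded handle runs from its hinge near (385,133) to its end near (288,255). Side crop: the same block is the nearest one to the gearbox, with top corners (476,250), (540,215), (588,255), (522,288).

Run:
```python
from h import *
T=lambda x,y,z:ray("top",(x+.5)/4-.5+250,(y+.5)/4-.5+150,z)
S=lambda x,y,z:ray("side",(x+.5)/4-.5+220,(y+.5)/4-.5+170,z)
r=lambda a:np.round(a,1)
def quad(P):
    P=np.array(P)[:,:2]; e=np.roll(P,-1,0)-P
    print(" c",r(P.mean(0)),"len",r(np.linalg.norm(e,axis=1)),"ang",np.round(np.degrees(np.arctan2(e[:,1],e[:,0])),1)); return P.mean(0)
print("gearbox");quad([T(*p,76) for p in[(248,186),(368,203),(352,310),(238,292)]])
quad([S(*p,76) for p in[(278,318),(334,262),(441,292),(376,358)]])
print("block");quad([T(*p,132) for p in[(276,415),(316,352),(381,386),(340,450)]])
quad([S(*p,132) for p in[(476,250),(540,215),(588,255),(522,288)]])
print("tray");quad([ray("top",*p,28) for p in[(447.5,247.5),(512.5,247.5),(514,310.5),(447.5,308)]])
quad([ray("side",*p,28) for p in[(403,175),(452.5,184),(441,219.5),(386,201)]])
print("hinge",r(T(385,133,115)),r(S(295,170,115)),"end",r(T(288,255,115)),r(S(370,258,115)))
print("jar",r(T(155,22,130)),r(S(78,250,130)),"flask",r(T(593,196,136)),r(S(448,54,136)))
for z in(0,14): print("marver",z,r(T(390,70,z)))
print("paddle",r(ray("top",463,186,5)),"tongs",r(ray("top",390,299,5)))
print("otherblock",r(T(130,487,132)), "rests",r(ray("top",235,196,130)),r(ray("top",184,190,160)))
```

```text
gearbox
 c [596.1  18.2] len [71.9 64.8 67.9 63.9] ang [-97.4 172.1  81.8  -4.3]
 c [592.4  26.7] len [56.6 66.2 65.1 63.5] ang [ -95.4 -178.6   82.6   -5.9]
block
 c [500.2   2.7] len [41.5 40.6 42.1 40.2] ang [ -31.5 -117.   148.    62.1]
 c [499.    6.6] len [46.  41.4 44.4 38.5] ang [-114.2  149.4   62.3  -28.6]
tray
 c [ 446.7 -360.6] len [158.8 151.9 159.4 146.1] ang [-89.2 179.   88.7  -1.3]
 c [ 442.4 -349.4] len [141.5 177.8 154.9 145.8] ang [-174.9   93.9   -7.   -90.2]
hinge [656.4 -28.5 115. ] [657. -25. 115.] end [584.6  26.1 115. ] [582.8  28.4 115. ]
jar [715.5 103.8 130. ] [716.2 104.  130. ] flask [ 616.7 -143.8  136. ] [ 615.3 -142.5  136. ]
marver 0 [726.7 -37.6   0. ]
marver 14 [722.7 -36.8  14. ]
paddle [ 680.2 -332.2    5. ] tongs [ 393.1 -145.     5. ]
otherblock [451. 111. 132.] rests [618.7 221.7 130. ] [624.  327.9 160. ]
```

```bash
python3 -c "
from h import *
print(tool([500,4.5,225],1.055))"
```

```text
(array([ 0.4513, -0.4343,  0.0062]), np.float64(-0.6011565429854244))
```

Emit:
move_arm(
  series=[
    [[0.044,-0.042,0.001],-0.06],
    [[0.088,-0.085,0.001],-0.15],
    [[0.132,-0.127,0.002],-0.3],
    [[0.176,-0.17,0.003],-0.45],
    [[0.22,-0.212,0.003],-0.6],
  ],
  claw=1,
)

```text
clock: 0.72
eef_pos: [389.8, -294.7, 227.7]
tool_rot: [-3.14, -0.001, 1.059]
force: [1.0, -0.0, 0.3]
width: 85.1
```

```bash
python3 -c "
from h import *
s=read_state();print(s['clock'],s['qpos'].round(2));print(tool([500,4.5,225],1.055))"
```

```text
0.725 [ 0.7   0.41 -0.15  1.96  0.08  0.78 -0.01]
(array([ 0.3148, -0.0505,  0.0031]), np.float64(0.0036769320681149242))
```

Emit:
move_arm(
  series=[
    [[0.063,-0.01,0.0],0],
    [[0.126,-0.02,0.001],0],
    [[0.189,-0.03,0.002],0],
    [[0.252,-0.04,0.003],0],
    [[0.315,-0.05,0.003],0.004],
  ],
)

```text
clock: 1.35
eef_pos: [497.9, -1.7, 225.0]
tool_rot: [-3.14, -0.001, 1.054]
force: [1.5, -0.2, 0.8]
width: 85.6
```

```bash
python3 -c "
from h import *
s=read_state();print(s['clock'],s['qpos'].round(2));print(tool([500,4.5,88],1.055))"
```

```text
1.35 [ 0.08  0.43 -0.19  1.94  0.11  0.79 -0.68]
(array([ 0.0064, -0.001 ,  0.137 ]), np.float64(-0.0006920548963393891))
```

Emit:
move_arm(
  series=[
    [[0.006,-0.001,0.02],0],
    [[0.006,-0.001,0.055],0],
    [[0.006,-0.001,0.09],0],
    [[0.006,-0.001,0.12],0],
    [[0.006,-0.001,0.137],0],
  ],
)

```text
clock: 1.98
eef_pos: [498.8, 4.1, 86.2]
tool_rot: [-3.138, 0.001, 1.055]
force: [-0.5, -0.1, 0.3]
width: 85.4
```

Run:
```python
from h import *
s=read_state();print(s['clock'],s['eef_pos'],s['force'])
a=get_image("top")[170:290,270:430];b=get_image("side")[170:290,260:420]
cv2.imwrite("pics/g1.png",np.vstack([cv2.resize(a,(400,300),interpolation=2),cv2.resize(b,(400,300),interpolation=2)]))
```

```text
1.975 [498.79473657   4.14019751  86.22222002] [-0.47643875 -0.08427403  0.28660353]
```

View pics/g1.png

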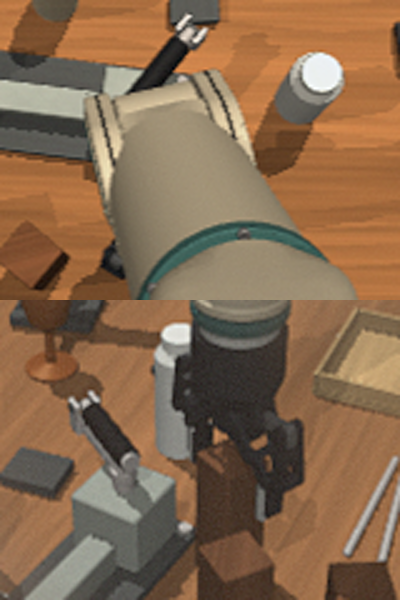

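The side half of the picture shows the fingers astride the block, whose top is near (230,460), with the gearbox clear of them. I'll close the gripper.

Emit:
move_arm(
  series=[
    [[0,0,0],0],
    [[0,0,0],0],
    [[0,0,0],0],
    [[0,0,0],0],
    [[0,0,0],0],
  ],
  claw=0,
)

```text
clock: 2.7
eef_pos: [499.1, 4.0, 87.0]
tool_rot: [-3.138, 0.001, 1.054]
force: [-0.4, -0.7, 5.5]
width: 43.4
```

Emit:
move_arm(
  series=[
    [[0,0,-0.004],0],
    [[0,0,-0.02],0],
    [[0,0,-0.045],0],
    [[0,0,-0.07],0],
    [[0,0,-0.085],0],
  ],
)

```text
clock: 3.32
eef_pos: [499.3, 3.9, 172.9]
tool_rot: [-3.138, 0.001, 1.054]
force: [1.0, -0.2, -3.4]
width: 43.2
```

```bash
python3 -c "
from h import *
s=read_state();print(s['clock'],s['qpos'].round(2),s['eef_pos'],s['force'],s['width']);print(tool([445,-357,172],1.055))"
```

```text
3.325 [ 0.06  0.5  -0.17  1.99  0.13  0.66 -0.72] [499.26646349   3.93652345 172.90210801] [ 0.96175913 -0.2488814  -3.41240898] 43.18910873584114
(array([-0.3407,  0.131 ,  0.0007]), np.float64(-0.0005878465581117265))
```

Emit:
move_arm(
  series=[
    [[-0.02,0.008,0],0],
    [[-0.06,0.023,0],0],
    [[-0.105,0.04,0],0],
    [[-0.15,0.058,0],0],
    [[-0.19,0.073,0],0],
  ],
)

```text
clock: 3.95
eef_pos: [467.9, -199.0, 172.3]
tool_rot: [-3.137, 0.001, 1.054]
force: [0.4, 0.0, -2.3]
width: 43.4
```

```bash
python3 -c "
from h import *
s=read_state();print(s['eef_pos'],s['force'],s['width']);print(tool([446,-357,172],1.055))"
```

```text
[ 467.89878909 -199.04243407  172.34154622] [ 0.40300404  0.04931237 -2.33465302] 43.44404561284204
(array([-0.1481,  0.0591,  0.0002]), np.float64(-0.0013257548652105822))
```

Emit:
move_arm(
  series=[
    [[-0.04,0.016,0],0],
    [[-0.08,0.032,0],0],
    [[-0.115,0.046,0],0],
    [[-0.138,0.055,0],0],
    [[-0.148,0.059,0],0],
  ],
)

```text
clock: 4.58
eef_pos: [444.7, -358.2, 171.5]
tool_rot: [-3.136, 0.001, 1.051]
force: [-0.1, 0.4, -2.5]
width: 43.3
```

Emit:
move_arm(
  series=[
    [[0,0,0],0],
    [[0,0,0.02],0],
    [[0,0,0.04],0],
    [[0,0,0.06],0],
    [[0,0,0.068],0],
  ],
)

```text
clock: 5.2
eef_pos: [444.3, -355.8, 102.5]
tool_rot: [-3.133, 0.0, 1.053]
force: [0.2, 0.3, -3.5]
width: 43.5
```

Run:
```python
from h import *
s=read_state();print(s['clock'],s['eef_pos'],s['force'],s['width'])
a=get_image("top")[230:330,420:540];b=get_image("side")[110:230,350:494]
cv2.imwrite("pics/t1.png",np.vstack([cv2.resize(a,(360,300),interpolation=2),cv2.resize(b,(360,300),interpolation=2)]))
```

```text
5.2 [ 444.26409231 -355.84455527  102.47670122] [ 0.15150179  0.31112238 -3.47791385] 43.46124158671339
```

View pics/t1.png

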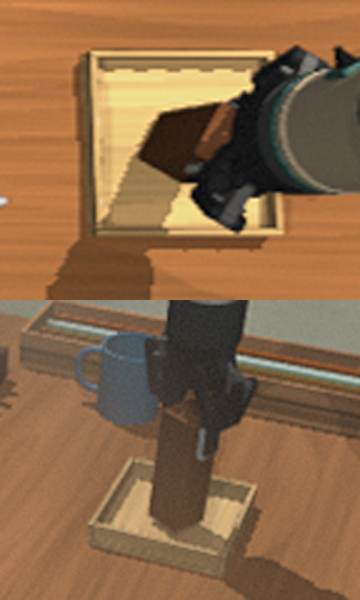

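The block hangs upright over the middle of the tray: bottom near (165,155) in the top half and (178,525) in the side half. I'll ease it down.

Emit:
move_arm(
  series=[
    [[0,0,0.003],0],
    [[0,0,0.005],0],
    [[0,0,0.007],0],
    [[0,0,0.008],0],
    [[0,0,0.008],0],
  ],
)

```text
clock: 5.92
eef_pos: [444.2, -356.7, 94.9]
tool_rot: [-3.134, 0.001, 1.053]
force: [-0.3, -0.3, -2.3]
width: 43.4
```

Emit:
move_arm(
  series=[
    [[0,0,0.001],0],
    [[0,0,0.0015],0],
    [[0,0,0.002],0],
    [[0,0,0.0025],0],
    [[0,0,0.0025],0],
  ],
)

```text
clock: 6.55
eef_pos: [444.3, -356.6, 93.0]
tool_rot: [-3.134, 0.001, 1.053]
force: [-0.9, 1.7, 5.5]
width: 43.0
```

Contact: the force has gone from -2.5 to +5.5 N. I'll open, then rise.

Emit:
move_arm(
  series=[
    [[0,0,0],0],
    [[0,0,0],0],
    [[0,0,0],0],
    [[0,0,0],0],
    [[0,0,0],0],
  ],
  claw=1,
)

```text
clock: 7.18
eef_pos: [444.3, -356.6, 93.0]
tool_rot: [-3.134, 0.001, 1.053]
force: [0.5, 0.8, -0.1]
width: 85.3
```

Emit:
move_arm(
  series=[
    [[0,0,-0.02],0],
    [[0,0,-0.05],0],
    [[0,0,-0.09],0],
    [[0,0,-0.13],0],
    [[0,0,-0.15],0],
  ],
)

```text
clock: 7.8
eef_pos: [446.1, -357.6, 245.3]
tool_rot: [-3.137, 0.001, 1.053]
force: [0.3, -0.2, -1.6]
width: 85.6
```

Run:
```python
from h import *
s=read_state();print(s['clock'],s['eef_pos'],s['force'],s['width'],s['qpos'].round(2))
a=get_image("top");b=get_image("side");cv2.imwrite("pics/top2.png",a);cv2.imwrite("pics/side2.png",b)
b1=cv2.resize(b[100:250,350:500],(300,300),interpolation=2)
a1=cv2.resize(a[165:225,165:365],(800,240),interpolation=2)
c=cv2.resize(b[280:385,165:290],(428,360),interpolation=2)
d=cv2.resize(b[195:285,270:370],(372,360),interpolation=2)
cv2.imwrite("pics/m2.png",np.vstack([np.hstack([c,d]),a1]))
cv2.imwrite("pics/t2.png",b1)
```

```text
7.8 [ 446.10496465 -357.61940958  245.34563279] [ 0.33625531 -0.18844481 -1.58111291] 85.59092909182819 [ 0.76  0.51 -0.21  1.72  0.13  0.94 -0.02]
```

View pics/m2.png

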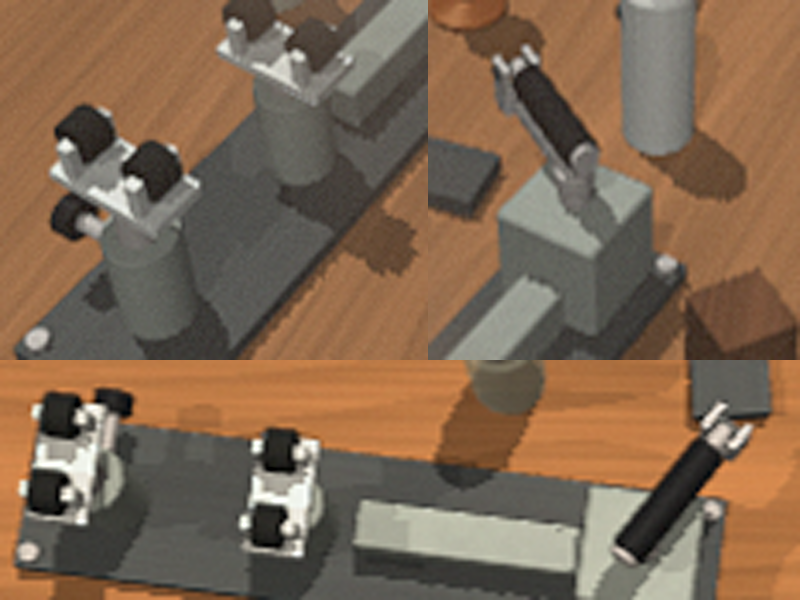

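View pics/t2.png

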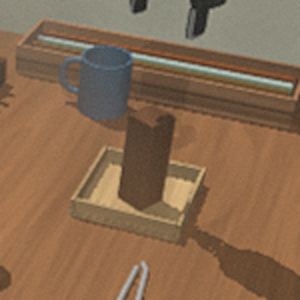

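Both looks show the block standing upright and free in the tray. The crank has not moved: the hinge is at (505,75) and the handle end at (585,155) in the right inset. The roller-pair midpoints are (118,151) for the fixed rest and (282,34) for the lifting rest in the left inset, and (54.5,454) and (275.5,488.5) in the top strip. I'll fit the stand's pose and the height difference.

```bash
cat > fit.py <<'E'
from h import *
from scipy.optimize import least_squares
T=lambda x,y:((x+.5)/4-.5+250,(y+.5)/4-.5+150)
S=lambda x,y:((x+.5)/4-.5+220,(y+.5)/4-.5+170)
S2=lambda x,y:((x+.5)/3.428-.5+165,(y+.5)/3.428-.5+280)
T2=lambda x,y:((x+.5)/4-.5+165,(y-360+.5)/4-.5+165)
# feature: (cam,pixel,fn(hl,hf,a)->stand coords)  a=crank arm angle in stand frame
F=[("top",T(*p),lambda q,c=c:(c[0],c[1],76)) for p,c in zip([(248,186),(368,203),(352,310),(238,292)],[(35,35),(35,-35),(-35,-35),(-35,35)])]
F+=[("side",S(*p),lambda q,c=c:(c[0],c[1],76)) for p,c in zip([(278,318),(441,292),(376,358)],[(35,35),(-35,-35),(-35,35)])]
F+=[("top",T2(54.5,454),lambda q:(0,330,q[1])),("top",T2(275.5,488.5),lambda q:(0,210,q[0])),
    ("side",S2(118,151),lambda q:(0,330,q[1])),("side",S2(282,34),lambda q:(0,210,q[0]))]
F+=[(c,p,lambda q:(80*np.cos(q[2]),80*np.sin(q[2]),115)) for c,p in(("top",T(385,133)),("side",S(295,170)))]
F+=[(c,p,lambda q:(-17*np.cos(q[2]),-17*np.sin(q[2]),115)) for c,p in(("top",T(286,257)),("side",S(370,260)))]
def world(v,P): x,y,t=v[:3]; P=np.array(P,float); return np.array([x+P[0]*np.cos(t)-P[1]*np.sin(t),y+P[0]*np.sin(t)+P[1]*np.cos(t),P[2]])
def res(v):
    # v: x,y,theta,hl,hf,a, side-camera pixel offset du,dv
    o=[]
    for c,p,f in F:
        e=proj(c,world(v,f(v[3:6])))[0]-p
        if c=="side": e=e+v[6:8]
        o+=list(e)
    return np.array(o+list(v[6:8]/2))
s=least_squares(res,[594,20,-.1,125,155,-.7,0,0],loss="soft_l1")
if __name__=="__main__":
    v=s.x; print(v.round(3),"dh",v[4]-v[3]); print(res(v).reshape(-1,2).round(1).tolist())
    print("hinge",world(v,(80*np.cos(v[5]),80*np.sin(v[5]),115)),"arm world angle",v[5]+v[2])
E
python3 fit.py; python3 -c "
from h import *
s=read_state();print(s['qpos'].round(2))"
```

```text
[ 5.95672e+02  1.84470e+01 -1.11000e-01  1.18497e+02  1.42492e+02
 -5.37000e-01 -1.52000e-01  1.33400e+00] dh 23.9953059644037
[[0.5, -0.6], [-0.2, -1.3], [0.2, 1.0], [-0.8, 1.8], [-2.0, -0.7], [0.9, -0.9], [0.3, 0.4], [0.0, -0.1], [0.1, 0.2], [0.1, 0.0], [-0.1, -0.0], [0.6, -1.3], [-0.0, -0.1], [-0.7, 0.5], [0.0, 1.0], [-0.1, 0.7]]
hinge [659.41187128 -29.89794263 115.        ] arm world angle -0.648907017039137
[ 0.76  0.51 -0.21  1.72  0.13  0.93 -0.02]
```

```bash
python3 -c "
from h import *
print(tool([601.5,13.5,225],2.493))"
```

```text
(array([ 0.3995, -0.0494,  0.0199]), np.float64(-1.4405482609929474))
```

Emit:
move_arm(
  series=[
    [[0.04,-0.005,0.002],-0.18],
    [[0.08,-0.01,0.004],-0.36],
    [[0.12,-0.015,0.006],-0.54],
    [[0.16,-0.02,0.008],-0.72],
    [[0.2,-0.025,0.01],-0.9],
  ],
)

```text
clock: 8.52
eef_pos: [523.6, -170.5, 233.8]
tool_rot: [-3.138, -0.002, 1.958]
force: [0.6, -0.6, -0.2]
width: 85.4
```

```bash
python3 -c "
from h import *
print(tool([601.5,13.5,225],2.493), read_state()['qpos'].round(2))"
```

```text
(array([0.1409, 0.1417, 0.0085]), np.float64(-0.534544505293578)) [ 0.57  0.52 -0.47  1.78  0.29  0.91  0.37]
```

Emit:
move_arm(
  series=[
    [[0.035,0.035,0.002],-0.15],
    [[0.07,0.07,0.004],-0.32],
    [[0.105,0.105,0.006],-0.48],
    [[0.135,0.136,0.008],-0.535],
    [[0.141,0.142,0.008],-0.535],
  ],
)

```text
clock: 9.15
eef_pos: [601.6, 18.0, 224.0]
tool_rot: [-3.141, -0.007, 2.499]
force: [-0.9, -0.3, -0.3]
width: 85.2
```

```bash
python3 -c "
from h import *
print(tool([601.5,13.5,99],2.493), read_state()['qpos'].round(2))"
```

```text
(array([-0.0035, -0.0035,  0.125 ]), np.float64(0.0058629862434704805)) [ 0.29  0.63 -0.6   1.65  0.4   1.    0.49]
```

Emit:
move_arm(
  series=[
    [[-0.003,-0.003,0.02],0],
    [[-0.003,-0.003,0.05],0],
    [[-0.003,-0.003,0.085],0],
    [[-0.003,-0.003,0.115],0],
    [[-0.003,-0.003,0.126],0],
  ],
)

```text
clock: 9.78
eef_pos: [599.3, 12.7, 95.5]
tool_rot: [-3.137, -0.01, 2.498]
force: [1.1, 1.0, -1.6]
width: 85.3
```

Run:
```python
from h import *
s=read_state();print(tool([601.5,13.5,98],2.493),s['eef_pos'],s['force'])
a=get_image("top")[150:270,270:430];b=get_image("side")[180:300,250:410]
cv2.imwrite("pics/g2.png",np.vstack([cv2.resize(a,(400,300),interpolation=2),cv2.resize(b,(400,300),interpolation=2)]))
```

```text
(array([-0.0012,  0.0019, -0.0025]), np.float64(0.004581444202288232)) [599.34237367  12.72425256  95.4861534 ] [ 1.12109163  1.03209166 -1.63045213]
```

View pics/g2.png

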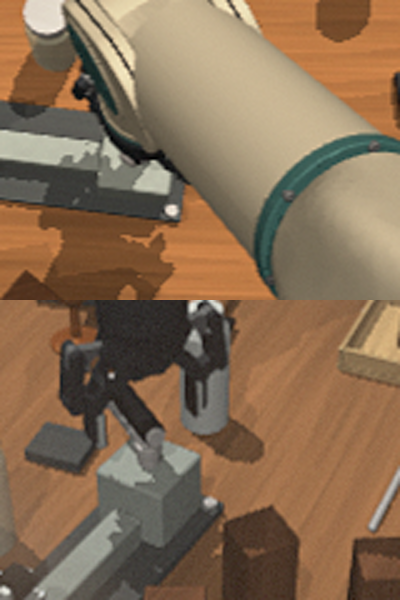

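The side half shows the handle, with its end near (155,437), lying between the fingers at (97,430) and (205,395). I'll close on it.

Emit:
move_arm(
  series=[
    [[-0.001,0.002,-0.002],0],
    [[-0.001,0.002,-0.002],0],
    [[-0.001,0.002,-0.002],0],
    [[-0.001,0.002,-0.002],0],
    [[-0.001,0.002,-0.002],0],
  ],
  claw=0,
)

```text
clock: 10.5
eef_pos: [602.5, 14.2, 99.3]
tool_rot: [-3.139, -0.009, 2.498]
force: [-2.1, -0.4, 3.2]
width: 20.2
```

Emit:
move_arm(
  series=[
    [[0,0,0],0],
    [[0,0,0],0],
  ],
)

```text
clock: 10.75
eef_pos: [602.5, 14.2, 99.4]
tool_rot: [-3.139, -0.008, 2.498]
force: [-1.1, -0.2, 3.0]
width: 19.9
```

Run:
```python
from h import *
s=read_state();p=s['eef_pos'];print(p,s['force'],s['width'],s['tool_rot'])
H=np.array([659,-30]);d=np.hypot(*(p[:2]-H));print("r",d,"dir",np.arctan2(*(p[:2]-H)[::-1]))
R=Rn.from_euler("xyz",s["tool_rot"])
for ph in np.radians(np.arange(9,95,9)):
    print(round(np.degrees(ph)),(R.inv().apply([*(( H-p[:2])/d*d*(1-np.cos(ph))),d*np.sin(ph)])/1000).round(4))
```

```text
[602.5190568   14.21532001  99.40346068] [-1.12574083 -0.22773877  2.98406928] 19.925289530325884 [-3.13873766 -0.00847041  2.49775611]
r 71.72929296153687 dir 2.4774054924357642
9 [-0.0008 -0.0001 -0.0112]
18 [-0.0033 -0.0001 -0.0222]
27 [-0.0075 -0.0003 -0.0326]
36 [-0.0133 -0.0004 -0.0423]
45 [-0.0206 -0.0006 -0.0509]
54 [-0.0291 -0.0008 -0.0583]
63 [-0.0386 -0.001  -0.0642]
72 [-0.049  -0.0012 -0.0686]
81 [-0.0599 -0.0014 -0.0714]
90 [-0.0711 -0.0017 -0.0723]
```

Emit:
move_arm(
  series=[
    [[0,0,-0.005],0],
    [[-0.001,0,-0.011],0],
    [[-0.003,0,-0.022],0],
    [[-0.0075,0,-0.0325],0],
    [[-0.013,0,-0.042],0],
  ],
)

```text
clock: 11.38
eef_pos: [613.6, 5.5, 141.5]
tool_rot: [-3.138, -0.008, 2.498]
force: [5.8, -2.5, -12.5]
width: 20.1
```

Run:
```python
from h import *
s=read_state();p=s['eef_pos'];print(p,s['force'],s['width'],s['tool_rot'])
p0=np.array([602.5,14.2]);R=Rn.from_euler("xyz",s["tool_rot"]);u=np.array([659,-30])-p0;d=71.7;u/=np.hypot(*u)
for ph in np.radians([45,54,63,72,81,90,95]):
    print(round(np.degrees(ph)),(R.inv().apply([*(p0+u*d*(1-np.cos(ph))-p[:2]),99.4+d*np.sin(ph)-p[2]])/1000).round(4))
```

```text
[613.64787498   5.49809154 141.45272184] [  5.77436453  -2.52140893 -12.4974048 ] 20.119193806559835 [-3.13842427 -0.0081476   2.49751645]
45 [-0.0068 -0.0002 -0.0087]
54 [-0.0153 -0.0004 -0.0161]
63 [-0.0248 -0.0006 -0.022 ]
72 [-0.0352 -0.0008 -0.0264]
81 [-0.0461 -0.001  -0.0291]
90 [-0.0573 -0.0012 -0.0301]
95 [-0.0636 -0.0014 -0.0299]
```

Emit:
move_arm(
  series=[
    [[-0.007,0,-0.009],0],
    [[-0.015,0,-0.016],0],
    [[-0.025,-0.001,-0.022],0],
    [[-0.035,-0.001,-0.0265],0],
    [[-0.046,-0.001,-0.029],0],
  ],
)

```text
clock: 12.0
eef_pos: [648.9, -22.2, 170.2]
tool_rot: [-3.137, -0.011, 2.499]
force: [-3.6, 0.4, -9.7]
width: 18.8
```

Run:
```python
from h import *
s=read_state();p=s['eef_pos'];print(p,s['force'],s['torque'],s['width'],s['tool_rot'])
p0=np.array([602.5,14.2]);R=Rn.from_euler("xyz",s["tool_rot"]);u=np.array([659,-30])-p0;d=71.7;u/=np.hypot(*u)
for ph in np.radians([81,90,95]):
    print(round(np.degrees(ph)),(R.inv().apply([*(p0+u*d*(1-np.cos(ph))-p[:2]),99.4+d*np.sin(ph)-p[2]])/1000).round(4))
```

```text
[648.94877819 -22.23905508 170.18435568] [-3.61811785  0.39380606 -9.74559484] [ 0.31404806  1.10106407 -0.03759018] 18.78703135266653 [-3.13710524 -0.01149541  2.49851203]
81 [-0.0014  0.0001 -0.    ]
90 [-0.0127 -0.0002 -0.0011]
95 [-0.0189 -0.0003 -0.0009]
```

Emit:
move_arm(
  series=[
    [[-0.007,0,-0.001],0],
    [[-0.0127,0,-0.001],0],
    [[-0.015,0,-0.001],0],
    [[-0.015,0,-0.001],0],
  ],
)

```text
clock: 12.5
eef_pos: [662.6, -32.7, 172.3]
tool_rot: [-3.138, -0.008, 2.498]
force: [0.9, -0.6, 0.5]
width: -0.1
```

Run:
```python
from h import *
s=read_state();p=s['eef_pos'];print(p,s['force'],s['torque'],s['width'],s['tool_rot'])
a=get_image("top")[150:240,270:430];b=get_image("side")[130:270,220:380]
cv2.imwrite("pics/u1.png",np.vstack([cv2.resize(a,(400,225),interpolation=2),cv2.resize(b,(400,350),interpolation=2)]))
```

```text
[662.5525871  -32.65789786 172.25184463] [ 0.94783121 -0.61548042  0.48337644] [-0.03545831 -0.04933173 -0.05852312] -0.13262008111232282 [-3.1375209  -0.00777224  2.49772334]
```

View pics/u1.png

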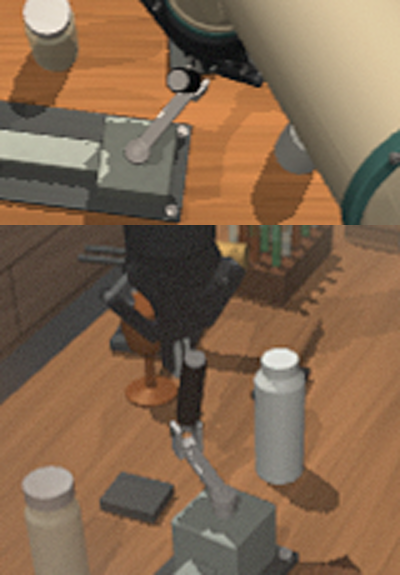

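The handle slipped out of the fingers near the top. The side half shows it nearly upright, hinge about (186,432) and end about (195,357); in the top half the end cap is near (180,80). I'll work out its angle.

Run:
```python
from h import *
print("seen end: top",270+180/2.5-.3,150+80/2.5-.3,"side",220+195/2.5-.3,130+(357-225)/2.5-.3)
H=np.array([659,-30]);C=np.array([595.2,18.6]);u=(C-H)/np.hypot(*(C-H))
for ph in(60,65,70,75,80,85,90):
    f=np.radians(ph);X=[*(H+u*97*np.cos(f)),115+97*np.sin(f)];print(ph,np.round(X),proj("top",X).round(1),proj("side",X).round(1))
```

```text
seen end: top 341.7 181.7 side 297.7 182.5
60 [620.  -1. 199.] [[334.7 189.6]] [[301.4 190.2]]
65 [626.  -5. 203.] [[337.  186.4]] [[299.8 186.9]]
70 [633. -10. 206.] [[339.3 183.2]] [[298.2 183.8]]
75 [639. -15. 209.] [[341.8 179.9]] [[296.5 181. ]]
80 [646. -20. 211.] [[344.2 176.7]] [[294.9 178.4]]
85 [652. -25. 212.] [[346.7 173.4]] [[293.2 176.1]]
90 [659. -30. 212.] [[349.2 170.3]] [[291.6 174.1]]
```

The handle is at about 73°, so the remaining 17° needs a regrip lower down. I'll open, step back about 24 mm over the handle and 12 mm lower, and close again.

Emit:
move_arm(
  series=[
    [[0,0,0],0],
    [[0,0,0],0],
    [[0,0,0],0],
    [[0.01,0,0.004],0],
    [[0.02,0,0.01],0],
  ],
  claw=1,
)

```text
clock: 13.22
eef_pos: [646.0, -19.5, 162.8]
tool_rot: [-3.139, -0.008, 2.498]
force: [-0.5, -0.7, -1.0]
width: 85.3
```

```bash
python3 -c "
from h import *
s=read_state();print(tool([643.4,-18.2,160],2.497),s['force'],s['width'])"
```

```text
(array([ 0.0028, -0.0005,  0.0028]), np.float64(0.0009212588069300587)) [-0.50553876 -0.73234988 -0.9939857 ] 85.30623877196258
```

Emit:
move_arm(
  series=[
    [[0.003,0,0.003],0],
    [[0.003,0,0.003],0],
    [[0.003,0,0.003],0],
    [[0.003,0,0.003],0],
    [[0.003,0,0.003],0],
  ],
  claw=0,
)

```text
clock: 13.85
eef_pos: [643.9, -17.9, 160.1]
tool_rot: [-3.139, -0.007, 2.498]
force: [0.1, -0.0, 2.1]
width: 20.7
```

Emit:
move_arm(
  series=[
    [[0,0,0],0],
    [[0,0,0],0],
  ],
)

```text
clock: 14.1
eef_pos: [643.9, -18.0, 160.1]
tool_rot: [-3.139, -0.007, 2.497]
force: [0.2, -0.1, 1.2]
width: 20.7
```

Emit:
move_arm(
  series=[
    [[-0.005,0,-0.0015],0],
    [[-0.01,0,-0.0025],0],
    [[-0.015,0,-0.003],0],
    [[-0.019,0,-0.003],0],
    [[-0.019,0,-0.003],0],
  ],
)

```text
clock: 14.72
eef_pos: [656.1, -26.9, 162.0]
tool_rot: [-3.137, -0.014, 2.499]
force: [-7.1, 3.2, 2.4]
width: 20.5
```

```bash
python3 -c "
from h import *
s=read_state();print(tool([659,-30,163],2.497),s['force'],s['torque'],s['width'])"
```

```text
(array([-0.0041, -0.0007, -0.001 ]), np.float64(0.0018055071360336683)) [-7.10887172  3.17812959  2.4120642 ] [ 1.07854002  1.52596043 -0.02734815] 20.5429300013725
```

Emit:
move_arm(
  series=[
    [[-0.004,0,0],0],
    [[-0.007,0,0],0],
    [[-0.009,0,0],0],
    [[-0.009,0,0],0],
  ],
)

```text
clock: 15.22
eef_pos: [660.3, -29.2, 161.7]
tool_rot: [-3.136, -0.022, 2.5]
force: [-7.2, 4.9, 5.0]
width: 20.7
```

Run:
```python
from h import *
s=read_state();print(s['eef_pos'],s['force'],s['torque'],s['width'])
a=get_image("top")[150:240,270:430];b=get_image("side")[130:270,220:380]
cv2.imwrite("pics/u2.png",np.vstack([cv2.resize(a,(400,225),interpolation=2),cv2.resize(b,(400,350),interpolation=2)]))
```

```text
[660.31184519 -29.19556055 161.74924454] [-7.17514198  4.854832    5.04236477] [1.3697821  1.81251819 0.02101038] 20.70278132768035
```

View pics/u2.png

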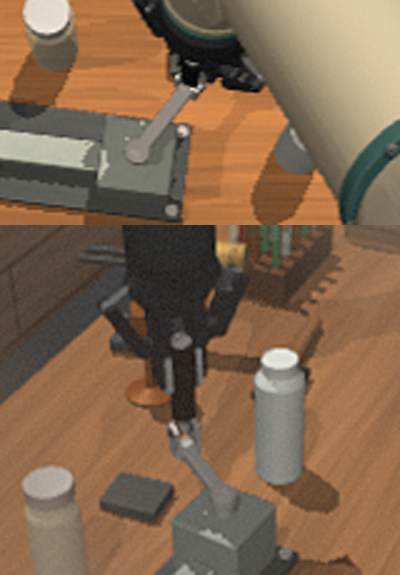

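The side half now shows the handle end near (182,340), which is image pixel (292.5,175.7). That makes it about 86°. I'll push on to the stop.

Emit:
move_arm(
  series=[
    [[-0.004,0,0],0],
    [[-0.008,0,0],0],
    [[-0.01,0,0],0],
    [[-0.01,0,0],0],
  ],
)

```text
clock: 15.82
eef_pos: [663.9, -30.5, 161.4]
tool_rot: [-3.135, -0.033, 2.503]
force: [-10.7, 5.3, 7.5]
width: 21.0
```

Run:
```python
from h import *
s=read_state();print(s['clock'],s['eef_pos'],s['force'],s['torque'],s['width'],s['tool_rot'])
b=get_image("side");cv2.imwrite("pics/side3.png",b)
# handle end cap: bright blob near predicted
c=cv2.resize(b[160:215,270:315],None,fx=8,fy=8,interpolation=2)
g=cv2.cvtColor(b,cv2.COLOR_BGR2GRAY)
print("cap rows");print(g[168:186,284:302])
```

```text
15.825 [663.91493033 -30.5131211  161.37797996] [-10.670151     5.33753051   7.50182823] [1.71737757 2.46375558 0.03106642] 21.02116383141335 [-3.13482883 -0.03290731  2.50305774]
cap rows
[[ 43  42  43  45  66  84  54  59  43  45  47  34  32  44  44  44  38  42]
 [ 44  43  42  42  59  72  58  56  50  32  42  37  38  47  42  37  44  52]
 [ 44  44  38  43  53  60  57  56  45  39  43  44  37  40  40  39  46  45]
 [ 42  47  41  50  54  57  57  58  44  34  39  42  40  38  42  43  44  46]
 [ 44  40  38  39  60  86  80  74  64  46  35  44  38  41  43  43  37  42]
 [ 40  33  40  61  89 111  99  92 101  95  80  32  41  39  47  44  48  38]
 [ 36  36  59  87  96  94  95 113 120 128 109  50  40  46  46  43  41  38]
 [ 43  34  57  89  97  98 111 117 115 121 113  56  38  46  40  47  41  41]
 [ 43  38  49  81 108 118 126 120 116 116 100  37  30  37  42  44  35  51]
 [ 46  40  46  68 105 122 119 121 108  90  70  27  35  39  42  36  38  82]
 [ 42  43  36  34  54  74  85  88  63  47  34  32  48  71  83  54  38  92]
 [ 46  42  39  35  30  25  34  28  40  35  37  35  64 105 120  70  33  78]
 [ 45  39  43  32  37  32  34  35  43  37  40  27  57  98 120  84  35  53]
 [ 42  44  51  34  38  41  41  40  33  39  27  36  48  95 118  82  33  52]
 [ 41  72  84  48  31  43  39  41  38  40  41  34  40  85 121  92  34  58]
 [ 64  97 108  70  33  40  39  37  37  37  38  28  30  84 128 103  30  60]
 [ 74 116 109  74  31  31  41  42  35  40  39  28  36  80 124 101  36  59]
 [ 70 121 114  83  40  29  39  42  38  31  48  37  34  78 124 101  27  52]]
```

The cap is now near (290.8,175), the force has climbed to 12 N and the motion has stalled, so the handle is on its stop. Next I'll work out the cranking steps: circle about (595.2,18.6), slightly outward bias, clockwise.

```bash
cat > cr.py <<'E'
from h import *
import sys
C=np.array([595.5,18.5])
s=read_state();p=s['eef_pos'];d=p[:2]-C;a=np.degrees(np.arctan2(d[1],d[0]))
print("t",s['clock'],"ang",a.round(1),"rad",np.hypot(*d).round(1),"z",p[2].round(1),"F",s['force'].round(1),"rot",s['tool_rot'].round(3),"w",s['width'].round(1),"q",s['qpos'].round(2))
R=Rn.from_euler("xyz",s["tool_rot"]);r=float(sys.argv[2]) if len(sys.argv)>2 else 83; a0=float(sys.argv[3]) if len(sys.argv)>3 else a
for k in range(1,6):
    t=np.radians(a0-k*float(sys.argv[1])); X=[*(C+r*np.array([np.cos(t),np.sin(t)])),162]
    print(np.degrees(t).round(1),(R.inv().apply(np.array(X)-p)/1000).round(3).tolist())
E
python3 cr.py 12
```

```text
Traceback (most recent call last):
  File "cr.py", line 5, in <module>
    print("t",s['clock'],"ang",a.round(1),"rad",np.hypot(*d).round(1),"z",p[2].round(1),"F",s['force'].round(1),"rot",s['tool_rot'].round(3),"w",s['width'].round(1),"q",s['qpos'].round(2))
                                                                                                                                                 ^^^^^^^^^^^^^^^^
AttributeError: 'float' object has no attribute 'round'
```

```bash
sed -i "s/s\['width'\].round(1)/round(s['width'],1)/" cr.py; python3 cr.py 12
```

```text
t 15.875 ang -35.6 rad 84.1 z 161.4 F [-10.2   5.4   6.5] rot [-3.135 -0.033  2.503] w 20.8 q [ 0.32  0.8  -0.56  1.5   0.45  1.01  0.57]
-47.6 [0.003, -0.017, -0.0]
-59.6 [0.008, -0.034, -0.0]
-71.6 [0.016, -0.049, 0.0]
-83.6 [0.028, -0.062, 0.001]
-95.6 [0.041, -0.073, 0.001]
```

Emit:
move_arm(
  series=[
    [[0.003,-0.017,0],0],
    [[0.008,-0.034,0],0],
    [[0.016,-0.049,0],0],
    [[0.028,-0.062,0.001],0],
    [[0.041,-0.073,0.001],0],
  ],
)

```text
clock: 16.5
eef_pos: [588.1, -62.5, 161.7]
tool_rot: [-3.14, -0.034, 2.504]
force: [3.1, 6.9, -8.1]
width: 20.8
```

```bash
python3 cr.py 15 82.5
```

```text
t 16.5 ang -95.2 rad 81.3 z 161.7 F [ 3.1  6.9 -8.1] rot [-3.14  -0.034  2.504] w 20.8 q [ 0.42  0.7  -0.58  1.72  0.45  0.89  0.59]
-110.2 [0.019, -0.01, 0.0]
-125.2 [0.04, -0.013, 0.001]
-140.2 [0.062, -0.011, 0.002]
-155.2 [0.082, -0.003, 0.002]
-170.2 [0.099, 0.01, 0.003]
```

Emit:
move_arm(
  series=[
    [[0.019,-0.01,0.001],0],
    [[0.04,-0.013,0.002],0],
    [[0.062,-0.011,0.003],0],
    [[0.082,-0.003,0.003],0],
    [[0.099,0.01,0.004],0],
  ],
)

```text
clock: 17.12
eef_pos: [519.0, 5.3, 161.6]
tool_rot: [3.136, -0.027, 2.503]
force: [11.0, -1.1, -6.5]
width: 20.5
```

```bash
python3 cr.py 15 82.5
```

```text
t 17.125 ang -170.2 rad 77.6 z 161.6 F [11.  -1.1 -6.5] rot [ 3.136 -0.027  2.503] w 20.5 q [ 0.34  0.61 -0.59  1.92  0.44  0.76  0.44]
-185.2 [0.017, 0.013, 0.0]
-200.2 [0.026, 0.033, 0.0]
-215.2 [0.029, 0.054, 0.001]
-230.2 [0.027, 0.076, 0.001]
-245.2 [0.019, 0.096, 0.001]
```

```bash
sed -i 's/595.5,18.5/598.2,17.5/' cr.py; python3 cr.py 15 83
```

```text
t 17.125 ang -171.2 rad 80.1 z 161.6 F [11.  -1.1 -6.5] rot [ 3.136 -0.027  2.503] w 20.5 q [ 0.34  0.61 -0.59  1.92  0.44  0.76  0.44]
-186.2 [0.015, 0.015, 0.0]
-201.2 [0.024, 0.035, 0.0]
-216.2 [0.027, 0.056, 0.001]
-231.2 [0.024, 0.078, 0.001]
-246.2 [0.016, 0.098, 0.001]
```

Emit:
move_arm(
  series=[
    [[0.015,0.015,0.001],0],
    [[0.024,0.035,0.002],0],
    [[0.027,0.056,0.002],0],
    [[0.024,0.078,0.002],0],
    [[0.016,0.098,0.002],0],
  ],
)

```text
clock: 17.75
eef_pos: [566.3, 90.8, 161.3]
tool_rot: [3.139, -0.023, 2.502]
force: [1.1, -9.3, 9.1]
width: 21.0
```

```bash
python3 cr.py 15 83
```

```text
t 17.75 ang 113.5 rad 79.9 z 161.3 F [ 1.1 -9.3  9.1] rot [ 3.139 -0.023  2.502] w 21.0 q [ 0.16  0.67 -0.57  1.78  0.44  0.83  0.32]
98.5 [-0.01, 0.019, -0.001]
83.5 [-0.028, 0.032, -0.001]
68.5 [-0.048, 0.04, -0.002]
53.5 [-0.069, 0.043, -0.002]
38.5 [-0.091, 0.041, -0.003]
```

Emit:
move_arm(
  series=[
    [[-0.01,0.019,-0.001],0],
    [[-0.028,0.032,-0.001],0],
    [[-0.048,0.04,-0.002],0],
    [[-0.069,0.043,-0.002],0],
    [[-0.091,0.041,-0.003],0],
  ],
)

```text
clock: 18.38
eef_pos: [661.4, 67.6, 161.5]
tool_rot: [-3.137, -0.027, 2.502]
force: [-8.3, -2.6, 3.4]
width: 20.4
```

```bash
python3 cr.py 12 83
python3 - <<'E'
from h import *
a=get_image("top");b=get_image("side");cv2.imwrite("pics/top4.png",a);cv2.imwrite("pics/side4.png",b)
o=cv2.imread("pics/side2.png")
f=lambda i:cv2.resize(i[275:385,165:290],(500,440),interpolation=cv2.INTER_CUBIC)
t=cv2.resize(a[165:225,165:255],(600,400),interpolation=cv2.INTER_CUBIC)
c=f(b); cv2.imwrite("pics/l4.png",np.hstack([c,cv2.resize(t[:,:450],(300,267))[:0] if 0 else cv2.copyMakeBorder(cv2.resize(a[165:225,165:255],(300,200),interpolation=2),0,240,0,0,cv2.BORDER_CONSTANT)]))
E
```

```text
t 18.375 ang 38.4 rad 80.7 z 161.5 F [-8.3 -2.6  3.4] rot [-3.137 -0.027  2.502] w 20.4 q [ 0.17  0.79 -0.56  1.5   0.44  1.    0.43]
26.4 [-0.017, -0.004, -0.001]
14.4 [-0.031, -0.013, -0.001]
2.4 [-0.044, -0.026, -0.002]
-9.6 [-0.053, -0.04, -0.002]
-21.6 [-0.059, -0.056, -0.002]
```

View pics/l4.png

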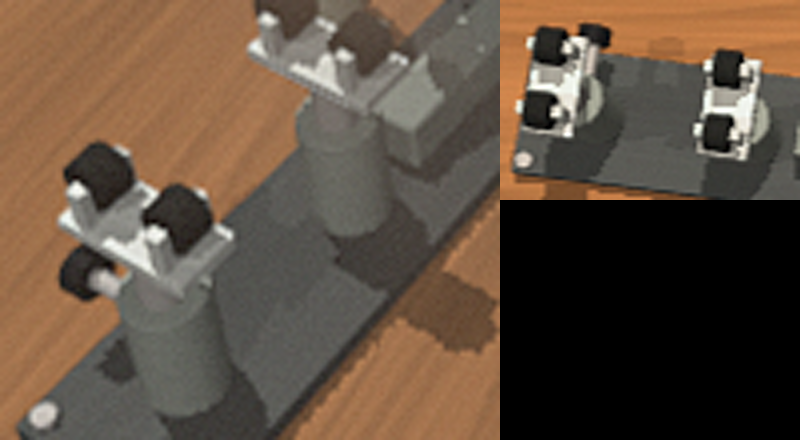

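The side crop shows the lifting rest now close to the fixed one. The saddle's right tips are (232,235) fixed and (408,60) lifting, and its bottom tips (175,292) and (367,108). I've used all 12 views, so from here I'll measure by template matching: the fixed rest's patch scaled onto the lifting rest, in both cameras, before and now.

```bash
cat > lev.py <<'E'
from h import *
from scipy.optimize import least_squares
K=6
# polygons of saddle+rollers of the fixed rest, full-image pixels
PS=np.array([(70,165),(100,138),(220,190),(238,236),(180,297),(55,220)])/4+[165,275]
PT=np.array([(528,30),(545,22),(572,30),(585,60),(572,135),(520,128)])*[.3,.3]-[.3*500,0]+[165,165]
F0=np.array([619.7+0,0,0]) # placeholder
def match(n,img,tmpl,poly,ref,pred,scale):
    "find where the patch of tmpl (reference pixel ref) lies in img near pred; subpixel"
    A=np.array([[K*scale,0,0],[0,K*scale,0]]);lo=poly.min(0)-1;hi=poly.max(0)+1
    A[:,2]=-K*scale*lo; sz=tuple(np.ceil((hi-lo)*K*scale).astype(int))
    t=cv2.warpAffine(tmpl,A,sz,flags=cv2.INTER_CUBIC)
    m=np.zeros(sz[::-1],np.uint8);cv2.fillPoly(m,[np.int32((poly-lo)*K*scale)],255)
    W=12;o=pred-(ref-lo)*scale-W
    B=np.array([[K,0,-K*o[0]],[0,K,-K*o[1]]],float)
    s=cv2.warpAffine(img,B,(sz[0]+2*W*K,sz[1]+2*W*K),flags=cv2.INTER_CUBIC)
    r=cv2.matchTemplate(s,t,cv2.TM_CCOEFF_NORMED,mask=cv2.merge([m]*3));r[~np.isfinite(r)]=-1
    _,q,_,(x,y)=cv2.minMaxLoc(r)
    return o+np.array([x,y])/K+(ref-lo)*scale,q
def level(top,side,dh0,fix):
    th=-.111;P=np.array(fix);D=lambda t,h:P+[120*np.sin(t),-120*np.cos(t),-h]
    obs=[]
    for n,img,poly in(("top",top,PT),("side",side,PS)):
        M=camera_model(n)["pose"];z=lambda X:((X-M[:3,3])@M[:3,:3])[2]
        L=D(th,dh0);o,q=match(n,img,img,poly,proj(n,P)[0],proj(n,L)[0],z(P)/z(L));obs.append((n,o,q))
    r=least_squares(lambda v:np.concatenate([proj(n,D(v[0],v[1]))[0]-o for n,o,q in obs]),[th,dh0])
    rs=least_squares(lambda v:(proj("side",D(v[0],v[1]))[0]-obs[1][1]),[th,dh0])
    return r.x,r.fun.round(2),rs.x,[round(float(q),3) for _,_,q in obs]
if __name__=="__main__":
    from fit import s as S0,world
    v=S0.x;fix=world(v,(0,330,v[4]));print("fix",fix)
    for k,d in((2,24),(4,5)):
        print(k,level(cv2.imread(f"pics/top{k}.png"),cv2.imread(f"pics/side{k}.png"),d,fix))
E
python3 lev.py
```

```text
fix [632.36200145 346.4013917  142.49242408]
2 (array([-0.1129004 , 20.11558547]), array([ 0.32,  0.07,  0.03, -0.09]), array([-0.11196782, 20.41991652]), [0.909, 0.858])
4 (array([-0.11354024,  1.0789225 ]), array([ 0.47,  0.08,  0.05, -0.14]), array([-0.11195403,  1.52236124]), [0.903, 0.859])
```

```bash
cat > lev2.py <<'E'
from lev import *
from scipy.optimize import minimize_scalar
px=lambda x,y:np.array([(x+.5)/4-.5+165,(y+.5)/4-.5+275])
for zf in(150,160):
  for nm,a,b,dz in(("R",(232,235),(408,60),-14),("B",(175,292),(367,108),-14),("L",(60,218),(250,45),-14),("roll",(178,218),(362,40),-6)):
    X=ray("side",*px(*a),zf+dz)
    out=[]
    for th in(-.105,-.112,-.12):
        r=least_squares(lambda h:proj("side",X+[120*np.sin(th),-120*np.cos(th),-h[0]])[0]-px(*b),[3.]);out.append((round(r.x[0],1),r.fun.round(1).tolist()))
    print(zf,nm,X.round(0),out)
# template variation: sub-polygons & fix heights
from fit import s as S0,world
v=S0.x
t,s=cv2.imread("pics/top4.png"),cv2.imread("pics/side4.png")
import lev
for z in(135,142.5,150):
    P=ray("top",*proj("top",world(v,(0,330,v[4])))[0],z); print(z,level(t,s,3,P))
c=PS.mean(0)
for nm,sh in(("in",PS*.8+c*.2),("right",np.array([PS[1]*.5+PS[5]*.5,*PS[2:5]])),("lowerhalf",np.array([(70,200),(140,200),(200,165),(238,236),(180,297),(55,220)])/4+[165,275])):
    lev.PS=sh; print(nm,level(t,s,3,world(v,(0,330,v[4]))))
E
python3 lev2.py
```

```text
150 R [588. 345. 136.] [(np.float64(3.4), [0.4, -0.0]), (np.float64(2.9), [0.7, -0.1]), (np.float64(2.3), [1.1, -0.1])]
150 B [592. 378. 136.] [(np.float64(4.8), [-0.9, 0.1]), (np.float64(4.2), [-0.6, 0.1]), (np.float64(3.5), [-0.2, 0.0])]
150 L [657. 368. 136.] [(np.float64(2.5), [0.6, -0.1]), (np.float64(1.9), [0.9, -0.2]), (np.float64(1.2), [1.2, -0.2])]
150 roll [608. 352. 144.] [(np.float64(1.1), [-0.3, 0.0]), (np.float64(0.6), [0.1, -0.0]), (np.float64(-0.1), [0.5, -0.1])]
160 R [582. 351. 146.] [(np.float64(4.9), [1.1, -0.1]), (np.float64(4.4), [1.5, -0.2]), (np.float64(3.8), [1.9, -0.2])]
160 B [586. 384. 146.] [(np.float64(6.3), [-0.1, 0.0]), (np.float64(5.7), [0.2, -0.0]), (np.float64(5.0), [0.6, -0.1])]
160 L [650. 374. 146.] [(np.float64(3.8), [1.4, -0.3]), (np.float64(3.2), [1.7, -0.3]), (np.float64(2.5), [2.1, -0.4])]
160 roll [602. 358. 154.] [(np.float64(2.6), [0.5, -0.1]), (np.float64(2.0), [0.9, -0.1]), (np.float64(1.4), [1.3, -0.2])]Traceback (most recent call last):
  File "lev2.py", line 12, in <module>
    from fit import s as S0,world
  File "fit.py", line 23, 
[... 1226 characters left out ...]
                      ^^^^^^^
    f = np.atleast_1d(self.fun(x, *self.args, **self.kwargs))
                      ~~~~~~~~^^^^^^^^^^^^^^^^^^^^^^^^^^^^^^
    return np.atleast_1d(self.fun(x))
                         ~~~~~~~~^^^
    return self.f(x, *self.args, **self.kwargs)
           ~~~~~~^^^^^^^^^^^^^^^^^^^^^^^^^^^^^^
  File "fit.py", line 19, in res
    e=proj(c,world(v,f(v[3:6])))[0]-p
      ~~~~^^^^^^^^^^^^^^^^^^^^^^
  File "h.py", line 10, in proj
    m,f=cam(n); P=m["pose"]; c=(np.atleast_2d(X)-P[:3,3])@P[:3,:3]
        ~~~^^^
  File "h.py", line 5, in cam
    m=camera_model(n); f=240/np.tan(np.radians(m["fov_y"]/2)); return m,f
ValueError: time passes only in moves, steps and waits
```

```bash
cat > joint.py <<'E'
import numpy as np,cv2,os,pickle
from scipy.optimize import least_squares
from scipy.spatial.transform import Rotation as Rn
if not os.path.exists("cam.pkl"):
    from cell import camera_model
    pickle.dump({n:camera_model(n) for n in("top","side")},open("cam.pkl","wb"))
CM=pickle.load(open("cam.pkl","rb"))
def pr(n,X,d=np.zeros(6)):
    m=CM[n];f=240/np.tan(np.radians(m["fov_y"]/2));P=m["pose"]
    c=(np.asarray(X,float)-P[:3,3]-d[:3])@P[:3,:3]; c=Rn.from_rotvec(d[3:]).apply(c)
    return np.array([f*c[0]/c[2]+m["cx"],f*c[1]/c[2]+m["cy"]])
T=lambda x,y:((x+.5)/4-.5+250,(y+.5)/4-.5+150)
S=lambda x,y:((x+.5)/4-.5+220,(y+.5)/4-.5+170)
g={n:cv2.cvtColor(cv2.imread(f"pics/{n}2.png"),6) for n in("top","side")}
G=[("top",T(248,186),(35,35)),("top",T(368,203),(35,-35)),("top",T(352,310),(-35,-35)),("top",T(238,292),(-35,35)),("side",S(278,318),(35,35)),("side",S(441,292),(-35,-35)),("side",S(376,358),(-35,35))]
PL=[("top",(346,199.7),(50,0)),("top",(341.3,238),(-50,0)),("top",(169.2,217.3),(-50,440)),("side",(337.2,262.7),(-50,0)),("side",(172,391),(50,440)),("side",(210,405),(-50,440))]
def sub(n,p):
    q=cv2.cornerSubPix(g[n],np.float32([[p]]),(4,4),(-1,-1),(3,50,.01))[0,0]; return q if np.hypot(*(q-p))<3 else np.array(p)
G=[(n,p,sub(n,p),c) for n,p,c in G];PL=[(n,p,sub(n,p),c) for n,p,c in PL]
S4=lambda x,y:np.array([(x+.5)/4-.5+165,(y+.5)/4-.5+275])
S2=lambda x,y:np.array([(x+.5)/3.428-.5+165,(y+.5)/3.428-.5+280])
T2=lambda x,y:np.array([(x+.5)/4-.5+165,(y-360+.5)/4-.5+165])
def W(v,P): x,y,t=v[:3];return [x+P[0]*np.cos(t)-P[1]*np.sin(t),y+P[0]*np.sin(t)+P[1]*np.cos(t),P[2]]
# saddle/roller points seen in both rests, side image 4: fixed px, lifting px; local offset (a,b,c) of each is free
PAIR=[(S4(232,235),S4(408,60)),(S4(175,292),S4(367,108)),(S4(60,218),S4(250,45)),(S4(178,218),S4(362,40))]
LOC0=np.array([(-35,-17,-16),(-35,17,-16),(35,17,-16),(-20,0,-9)],float)
MOVE=18.9
def res(v,sp=1):
    # v: x,y,th,hl4,hf,yo, dtop6, dside6
    D={"top":v[6:12],"side":v[12:18]};o=[]
    for n,p,q,c in G:o+=list(pr(n,W(v,(*c,76)),D[n])-q)
    for n,p,q,c in PL:o+=list((pr(n,W(v,(c[0],c[1]+v[5],12)),D[n])-q)*.7)
    o+=list(pr("top",W(v,(0,330,v[4]-9)),D["top"])-T2(54.5,454));o+=list(pr("top",W(v,(0,210,v[3]-MOVE-9)),D["top"])-T2(275.5,488.5))
    o+=list(pr("side",W(v,(0,330,v[4]-9)),D["side"])-S2(118,151));o+=list(pr("side",W(v,(0,210,v[3]-MOVE-9)),D["side"])-S2(282,34))
    for (a,b),l in zip(PAIR,v[18:].reshape(-1,3)):
        o+=list(pr("side",W(v,(l[0],330+l[1],v[4]+l[2])),D["side"])-a);o+=list(pr("side",W(v,(l[0],210+l[1],v[3]+l[2])),D["side"])-b)
    o+=list((v[18:]-LOC0.ravel())/3)
    for k in(6,12):o+=list(v[k:k+3]/1.5)+list(v[k+3:k+6]/.003)
    return np.array(o)
v0=np.r_[596,18.4,-.111,145,152,-45,np.zeros(12),LOC0.ravel()]
s=least_squares(res,v0,x_scale="jac",loss="soft_l1");v=s.x;C=np.linalg.inv(s.jac.T@s.jac)
print("stand",v[:3].round(3),"hl4",v[3].round(1),"hf",v[4].round(1),"dh",(v[4]-v[3]).round(2),"sd",np.sqrt(C[3,3]+C[4,4]-2*C[3,4]).round(2),"yo",v[5].round(1))
print("cams",v[6:18].round(3));print(res(v)[:58].reshape(-1,2).round(1).tolist())
print([(np.round(q-np.array(p),1).tolist()) for n,p,q,c in G+PL])
E
python3 joint.py
```

```text
stand [ 5.9573e+02  1.9779e+01 -1.0700e-01] hl4 147.3 hf 149.7 dh 2.4 sd 2.1 yo -50.1
cams [-0.125  0.225  0.184  0.     0.001  0.001  0.125 -0.225  0.527 -0.002
  0.    -0.001]
[[-0.5, -0.4], [-0.3, -1.5], [0.3, 0.8], [-0.6, 0.1], [-2.1, -0.4], [0.8, -0.8], [0.2, 0.6], [0.6, -0.4], [2.4, 0.7], [-0.9, -0.2], [1.5, 0.8], [-2.5, -5.5], [0.2, 3.5], [0.2, 0.4], [-0.0, 0.3], [0.6, 1.7], [0.0, 0.2], [0.1, -0.4], [-0.0, -0.2], [0.6, -0.3], [-0.9, -0.4], [-0.2, -0.5], [-0.1, -0.0], [0.1, -0.2], [-0.3, 0.7], [-0.5, 1.2], [-1.1, -0.7], [1.2, -1.0], [-1.2, 0.2]]
[[0.9, -0.3], [0.0, 0.0], [0.0, 0.0], [-0.2, 1.6], [0.0, 0.0], [0.0, 0.0], [0.0, 0.0], [0.0, -0.0], [-2.5, -0.8], [0.0, 0.0], [-0.0, -2.3], [0.0, 0.0], [0.0, 0.0]]
```

The estimates of the remaining rise agree on roughly 1.1 to 4 mm: template matching gives 1.1–1.5, rising with the assumed height, and the joint fit gives 2.4. 2.4 mm sits in the middle, so I'll crank another 36°, to an angle of about 2.4°.

```bash
python3 cr.py 9 82.5 38.4
```

```text
t 18.475 ang 35.7 rad 80.5 z 161.5 F [-3.8 -4.1  4.2] rot [-3.138 -0.023  2.497] w 20.3 q [ 0.17  0.79 -0.56  1.5   0.44  1.    0.43]
29.4 [-0.009, -0.001, -0.001]
20.4 [-0.02, -0.007, -0.001]
11.4 [-0.031, -0.015, -0.001]
2.4 [-0.04, -0.025, -0.001]
-6.6 [-0.047, -0.035, -0.001]
```

Emit:
move_arm(
  series=[
    [[-0.009,-0.001,-0.001],0],
    [[-0.02,-0.007,-0.001],0],
    [[-0.031,-0.015,-0.001],0],
    [[-0.041,-0.026,-0.001],0],
    [[-0.041,-0.026,-0.001],0],
  ],
)

```text
clock: 19.1
eef_pos: [679.0, 17.4, 161.5]
tool_rot: [-3.134, -0.026, 2.495]
force: [-5.7, -1.3, 4.4]
width: 20.7
```

```bash
sed -i 's/^def cam(n):/CM={n:camera_model(n) for n in("top","side")}\ncamera_model=lambda n:CM[n]\ndef cam(n):/' h.py
python3 cr.py 9 82.5 |head -1
python3 - <<'E'
from lev import *
import lev
from joint import v,W
for n in("top","side"): cv2.imwrite(f"pics/{n}5.png",get_image(n))
c=PS.mean(0)
polys={"all":PS,"in":PS*.8+c*.2,"low":np.array([(70,200),(140,200),(200,165),(238,236),(180,297),(55,220)])/4+[165,275]}
for k,d in((2,19),(4,2),(5,0)):
  t,s=cv2.imread(f"pics/top{k}.png"),cv2.imread(f"pics/side{k}.png")
  for z in(143,150,158):
    P=ray("top",*proj("top",W(v,(0,330,v[4]-9)))[0],z)
    r=[]
    for nm,p in polys.items():
        lev.PS=p;L=level(t,s,d,P);r.append((nm,L[0].round(3).tolist(),L[1].tolist(),L[2].round(2).tolist(),L[3][1]))
    print(k,z,*r)
E
```

```text
t 19.1 ang -0.0 rad 80.8 z 161.5 F [-5.7 -1.3  4.4] rot [-3.134 -0.026  2.495] w 20.7 q [ 0.24  0.81 -0.56  1.46  0.45  1.03  0.5 ]
stand [ 5.9573e+02  1.9779e+01 -1.0700e-01] hl4 147.3 hf 149.7 dh 2.4 sd 2.1 yo -50.1
cams [-0.125  0.225  0.184  0.     0.001  0.001  0.125 -0.225  0.527 -0.002
  0.    -0.001]
[[-0.5, -0.4], [-0.3, -1.5], [0.3, 0.8], [-0.6, 0.1], [-2.1, -0.4], [0.8, -0.8], [0.2, 0.6], [0.6, -0.4], [2.4, 0.7], [-0.9, -0.2], [1.5, 0.8], [-2.5, -5.5], [0.2, 3.5], [0.2, 0.4], [-0.0, 0.3], [0.6, 1.7], [0.0, 0.2], [0.1, -0.4], [-0.0, -0.2], [0.6, -0.3], [-0.9, -0.4], [-0.2, -0.5], [-0.1, -0.0], [0.1, -0.2], [-0.3, 0.7], [-0.5, 1.2], [-1.1, -0.7], [1.2, -1.0], [-1.2, 0.2]]
[[0.9, -0.3], [0.0, 0.0], [0.0, 0.0], [-0.2, 1.6], [0.0, 0.0], [0.0, 0.0], [0.0, 0.0], [0.0, -0.0], [-2.5, -0.8], [0.0, 0.0], [-0.0, -2.3], [0.0, 0.0], [0.0, 0.0]]
2 143 ('all', [-0.114, 19.826], [0.38, 0.07, 0.04, -0.11], [-0.11, 20.19], 0.858) ('in', [-0.116, 19.271], [0.31, 0.14, -0.04, -0.1], [-0.12, 19.49], 0.869) ('low', [-0.116, 19.71], [0.35, 0.15, -0.04, -0.11], [-0.12, 19.96], 0.88)
2 150 ('all', 
[... 1106 characters left out ...]
2.86], 0.865)
5 143 ('all', [-0.115, -1.44], [0.51, 0.05, 0.1, -0.14], [-0.11, -0.92], 0.863) ('in', [-0.117, -1.974], [0.44, 0.12, 0.01, -0.13], [-0.12, -1.59], 0.868) ('low', [-0.116, -1.55], [0.48, 0.13, 0.01, -0.14], [-0.12, -1.13], 0.868)
5 150 ('all', [-0.11, -0.583], [0.96, 0.04, 0.23, -0.26], [-0.1, 0.42], 0.863) ('in', [-0.114, -1.642], [0.83, 0.18, 0.07, -0.24], [-0.11, -0.91], 0.868) ('low', [-0.112, -1.113], [0.89, 0.11, 0.15, -0.25], [-0.11, -0.24], 0.867)
5 158 ('all', [-0.109, -0.467], [1.47, 0.03, 0.38, -0.39], [-0.1, 1.06], 0.864) ('in', [-0.114, -1.515], [1.34, 0.17, 0.22, -0.37], [-0.11, -0.24], 0.868) ('low', [-0.112, -0.991], [1.41, 0.1, 0.3, -0.38], [-0.1, 0.41], 0.867)
```

Run:
```python
from h import *
from scipy.optimize import least_squares
reg={"side":dict(fix=(178,305,225,345),lift=(225,268,275,305)),"top":dict(fix=(165,165,195,210),lift=(220,175,250,218))}
def cen(n,k,r,th):
    g=cv2.GaussianBlur(cv2.cvtColor(cv2.imread(f"pics/{n}{k}.png"),6),(0,0),.5)[r[1]:r[3],r[0]:r[2]]
    g=cv2.resize(g,None,fx=4,fy=4,interpolation=cv2.INTER_CUBIC)
    N,l,st,c=cv2.connectedComponentsWithStats((g<th).astype(np.uint8))
    return sorted([(int(st[i,4]/16),*((c[i]+.5)/4-.5+r[:2]).round(1).tolist(),*(st[i,2:4]/4).tolist()) for i in range(1,N) if st[i,4]>16*25],reverse=True)[:4]
for k in(2,5):
  for n in reg:
    for w in reg[n]:
        print(k,n,w,[(t,cen(n,k,reg[n][w],t)) for t in((45,55) if n=="side" else(35,45))])
```

```text
2 side fix [(45, [(85, 190.9, 320.2, 16.75, 13.75), (82, 210.1, 331.1, 16.75, 13.25), (38, 185.7, 341.0, 13.0, 8.25)]), (55, [(163, 209.6, 329.0, 17.25, 17.25), (160, 190.0, 318.2, 17.0, 16.5), (62, 185.4, 340.7, 13.5, 8.5)])]
2 side lift [(45, []), (55, [])]
2 top fix [(35, [(37, 176.9, 199.5, 9.5, 9.75), (35, 180.3, 180.4, 9.5, 10.0)]), (45, [(78, 179.6, 178.6, 10.0, 11.0), (76, 176.3, 197.9, 10.0, 10.75)])]
2 top lift [(35, [(30, 231.9, 207.8, 8.0, 9.25), (28, 234.2, 190.0, 7.25, 7.25)]), (45, [(68, 234.4, 187.5, 8.75, 10.5), (66, 231.5, 206.4, 8.5, 10.0)])]
5 side fix [(45, [(84, 210.2, 331.0, 16.75, 15.0), (84, 190.9, 320.2, 16.75, 13.75), (36, 185.7, 341.2, 13.0, 8.0)]), (55, [(162, 209.6, 329.0, 17.0, 16.75), (157, 190.0, 318.2, 17.0, 16.25), (61, 185.5, 340.7, 13.5, 8.25)])]
5 side lift [(45, []), (55, [])]
5 top fix [(35, [(40, 176.7, 199.1, 9.5, 10.0), (36, 180.2, 180.3, 9.5, 10.0)]), (45, [(79, 179.6, 178.6, 10.0, 11.0), (77, 176.2, 197.9, 9.75, 10.75)])]
5 top lift [(35, [(34, 233.0, 187.0, 8.25, 9.75), (25, 229.3, 207.2, 7.75, 7.25)]), (45, [(72, 232.7, 185.1, 8.75, 10.75), (70, 229.6, 204.5, 9.0, 10.75)])]
```

Run:
```python
from h import *
from scipy.optimize import least_squares
def cen(n,k,r,th):
    g=cv2.GaussianBlur(cv2.cvtColor(cv2.imread(f"pics/{n}{k}.png"),6),(0,0),.5)[r[1]:r[3],r[0]:r[2]]
    g=cv2.resize(g,None,fx=4,fy=4,interpolation=cv2.INTER_CUBIC)
    N,l,st,c=cv2.connectedComponentsWithStats((g<th).astype(np.uint8))
    return sorted([(int(st[i,4]/16),*((c[i]+.5)/4-.5+r[:2]).round(1).tolist(),*(st[i,2:4]/4).tolist()) for i in range(1,N) if st[i,4]>16*40],reverse=True)[:3]
for k in(2,5):
    for t in(60,65,70,75,80): print(k,t,cen("side",k,(225,262,278,302),t))
# triangulate fixed rollers and the lift (side centroid free -> printed predictions for level)
def tri(a,b): 
    r=least_squares(lambda X:np.r_[proj("top",X)[0]-a,proj("side",X)[0]-b],[620,300,150]);return r.x,r.fun.round(2)
FA=tri((179.6,178.6),(190.0,318.2));FB=tri((176.2,197.9),(209.6,329.0));print("fixed rollers",FA,FB)
m=(FA[0]+FB[0])/2
for th in(-.107,-.112,-.116):
  for dh in(-3,0,3):
    d=np.array([120*np.sin(th),-120*np.cos(th),-dh]);print(th,dh,*[np.r_[proj("side",X[0]+d)[0],proj("top",X[0]+d)[0]].round(1).tolist() for X in(FA,FB)])
```

```text
2 60 []
2 65 []
2 70 [(71, 256.7, 294.1, 15.75, 12.25), (71, 237.9, 285.1, 15.25, 13.25)]
2 75 [(127, 256.9, 292.4, 17.5, 14.5), (122, 238.0, 283.5, 16.0, 14.5)]
2 80 [(158, 257.6, 291.7, 20.0, 15.5), (132, 238.1, 283.4, 16.25, 14.75)]
5 60 []
5 65 []
5 70 []
5 75 [(74, 235.9, 276.8, 15.0, 13.75), (73, 255.5, 286.2, 15.75, 12.0)]
5 80 [(138, 256.5, 284.7, 21.75, 14.25), (125, 236.5, 275.3, 15.5, 14.5)]
fixed rollers (array([653.57867069, 344.8254474 , 140.92968253]), array([ 0.14,  0.3 , -0.24, -0.07])) (array([609.57384887, 349.9141973 , 141.27399179]), array([ 0.09,  0.22, -0.17, -0.04]))
-0.107 -3 [235.9, 274.3, 232.5, 184.9] [254.8, 283.1, 229.4, 204.3]
-0.107 0 [236.1, 275.5, 232.8, 185.3] [255.0, 284.3, 229.6, 204.5]
-0.107 3 [236.4, 276.6, 233.0, 185.6] [255.1, 285.5, 229.9, 204.8]
-0.112 -3 [236.2, 274.4, 232.5, 185.2] [255.1, 283.3, 229.3, 204.5]
-0.112 0 [236.4, 275.6, 232.7, 185.5] [255.2, 284.4, 229.6, 204.8]
-0.112 3 [236.6, 276.8, 233.0, 185.8] [255.4, 285.6, 229.9, 205.1]
-0.116 -3 [236.4, 274.5, 232.4, 185.4] [255.3, 283.4, 229.3, 204.8]
-0.116 0 [236.6, 275.7, 232.7, 185.7] [255.5, 284.5, 229.6, 205.0]
-0.116 3 [236.8, 276.9, 233.0, 186.0] [255.6, 285.7, 229.8, 205.3]
```

Numeric checks agree: roller centroids and templates put the lifting rest level to about -1.4 to +1 mm, with the initial gap near 20–21.5 mm and 21.5 mm cranked. The tool is pressing the handle outward onto its stop, so I'll let go and rise straight up.

Emit:
move_arm(
  series=[
    [[0,0,0],0],
    [[0,0,0],0],
    [[0,0,0],0],
    [[0,0,0],0],
    [[0,0,0],0],
  ],
  claw=1,
)

```text
clock: 19.82
eef_pos: [679.1, 18.0, 161.5]
tool_rot: [-3.134, -0.026, 2.496]
force: [0.1, 0.1, 0.5]
width: 85.3
```

Emit:
move_arm(
  series=[
    [[0,0,-0.015],0],
    [[0,0,-0.04],0],
    [[0,0,-0.075],0],
    [[0,0,-0.11],0],
    [[0,0,-0.13],0],
  ],
)

```text
clock: 20.45
eef_pos: [683.3, 17.2, 295.0]
tool_rot: [-3.137, -0.023, 2.497]
force: [0.3, 0.1, -0.8]
width: 85.5
```

Emit:
move_arm(
  series=[
    [[0.04,0.03,0],0],
    [[0.08,0.06,0],0],
    [[0.12,0.09,0],0],
    [[0.15,0.11,0],0],
    [[0.15,0.11,0],0],
  ],
)

```text
clock: 21.08
eef_pos: [627.9, 200.1, 299.9]
tool_rot: [-3.141, -0.024, 2.504]
force: [-0.7, -0.8, 0.5]
width: 85.3
```

Run:
```python
from lev import *
import lev
from joint import v,W
for n in("top","side"): cv2.imwrite(f"pics/{n}6.png",get_image(n))
s=read_state();print(s['clock'],s['eef_pos'],s['force'],s['qd'].round(3))
t,sd=cv2.imread("pics/top6.png"),cv2.imread("pics/side6.png")
P=ray("top",*proj("top",W(v,(0,330,v[4]-9)))[0],147);print("level",level(t,sd,0,P))
C=np.array([597,18.5]);H=C+[80,0];u=np.array([-1,0])
for ph in(70,75,80,85,90):
    f=np.radians(ph);X=[*(H+u*97*np.cos(f)),115+97*np.sin(f)];print(ph,proj("top",X).round(1),proj("side",X).round(1))
g=cv2.cvtColor(sd,6);u0,v0=proj("side",[677,18.5,212])[0].astype(int);print("side",u0-9,v0-9);print(g[v0-9:v0+12,u0-9:u0+10])
g=cv2.cvtColor(t,6);u0,v0=proj("top",[677,18.5,212])[0].astype(int);print("top",u0-9,v0-9);print(g[v0-9:v0+12,u0-9:u0+10])
```

```text
stand [ 5.9573e+02  1.9779e+01 -1.0700e-01] hl4 147.3 hf 149.7 dh 2.4 sd 2.1 yo -50.1
cams [-0.125  0.225  0.184  0.     0.001  0.001  0.125 -0.225  0.527 -0.002
  0.    -0.001]
[[-0.5, -0.4], [-0.3, -1.5], [0.3, 0.8], [-0.6, 0.1], [-2.1, -0.4], [0.8, -0.8], [0.2, 0.6], [0.6, -0.4], [2.4, 0.7], [-0.9, -0.2], [1.5, 0.8], [-2.5, -5.5], [0.2, 3.5], [0.2, 0.4], [-0.0, 0.3], [0.6, 1.7], [0.0, 0.2], [0.1, -0.4], [-0.0, -0.2], [0.6, -0.3], [-0.9, -0.4], [-0.2, -0.5], [-0.1, -0.0], [0.1, -0.2], [-0.3, 0.7], [-0.5, 1.2], [-1.1, -0.7], [1.2, -1.0], [-1.2, 0.2]]
[[0.9, -0.3], [0.0, 0.0], [0.0, 0.0], [-0.2, 1.6], [0.0, 0.0], [0.0, 0.0], [0.0, 0.0], [0.0, -0.0], [-2.5, -0.8], [0.0, 0.0], [-0.0, -2.3], [0.0, 0.0], [0.0, 0.0]]
21.175 [630.00502211 194.8743212  298.919378  ] [-0.24366657 -1.12264052 -0.87269378] [ 0.027  0.009  0.026 -0.001  0.003 -0.002 -0.002]
level (array([ 0.02520172, 11.61511286]), array([-10.37,   6.  ,  -6.4 ,   1.82]), array([-0.10806079, -0.24308598]), [0.271, 0.868])
70 [[325.8 177.8]] [[287.  189.3]]
75 [[325.9 173.7]] [[283.5 187.4]]
80 [[325.9 169.6]] [[280.  185.7]]
85
[... 2796 characters left out ...]
 186 186 188 190 187 116  64 106 118 115 115
  118]
 [113 114 118  76  11  90 171 199 196 197 185 121  32  72 113 123 119 119
  121]
 [110 110 116  75   0  21  58  85 116  98  67  42   4  66 101 112 109 109
  111]
 [111 110 115  74   3   9   7  24  35  27  16  15   4  65 100 109 107 106
  116]
 [108 110 114  72   1   7   5   8  10   8   8   7   3  85 110 106 104 105
  118]
 [115 114 119  77   0   6   7  11   5   5   6   5   4  92 115 113 112 112
  113]
 [116 114 125  85   5   7   5  12   8  15  12   8   1  94 118 115 117 115
  117]
 [113 115 128  87   1   1  10  12  15   5  10   2  37  97 115 116 115 115
  118]
 [117 118 130  89   1  14   4   8  11  10  11   8  40  99 117 117 116 113
  117]]
```

Cap centre is at side (273,184) and top (326,162), which match 90° upright. The side-camera level reads -0.2 mm and nothing is being touched, so I'll hand in.

```bash
python3 -c "
from cell import *
print(finish_job())"
```

```text
the job is handed in; nothing more can be done
None
```

The job is handed in, at about 21 s of the 72 s allowed; no verdict came back.

**What I did**
- The dark block farthest to the robot's right stood about 95 mm from the crank axis. I set it upright in the tray, with light contact of about 5 N.
- I folded the handle up. It slipped from the fingers at about 73°, so I gripped it again lower down and pushed it to its stop.
- I cranked clockwise about 322°, which raises the lifting rest about 21.5 mm. Then I let go and moved clear.

**Last checks**
- **Handle:** its end cap matches 90° upright in both pictures.
- **Arm:** the tool force was about 1 N, with nothing being touched.
- **Level:** the final side-camera reading was -0.2 mm. My other estimates did not fully agree:
  - Template matching on both cameras gave -2.0 to -0.5 mm.
  - Roller centroids gave about -1.4 to +1.2 mm.
  - The first hand-picked fit implied as much as +2.5 mm.
  - All of these are inside the 3 mm limit.
- **Failed check:** the last two-camera level check failed, because the arm hid the rests from the top camera.
- **Not checked:** I did not re-measure the jar, flask, marver, paddle or tongs after the job. No contact with any of them was planned or seen. The block in the tray was last looked at just after I set it down.

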